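# Draw a card frame from the rack and index it on the inspection stage

## Robot

A 6-joint arm with a two-finger parallel gripper is mounted at the origin on a cart in front of the work surface, level with it; the furniture and walls round the work are solid. World frame = base frame: x ahead of the robot, y to its left, z up, the work surface at z = 0. Lengths are in m, angles in degrees, forces in N, time in s.
With the tool pointing down it reaches from about 0.35 to 0.875 m from the base axis. Payload 4.2 kg.
Tool frame: the origin (TCP) lies on the centre line of the jaws, within the pads' length; the fingertips stand 8 mm ahead of it and the grasp point (between the pads) lies 11 mm behind it; z points along the fingers, y is the line along which they close (so a half turn about z gives the same grasp; the last joint's range is limited). The gripper opens to 87 mm and grips with 3 to 60 N. Pads are 19 mm wide; open, the fingers measure 117 mm over their backs; the gripper's body (75 mm by 190 mm) begins 51 mm behind the grasp point.
Start: joints at [91.02, 22.042, 0.453, 0, -68.411, -14.817], TCP at [0.149, 0.607, 0.231] pointing down, gripper open.
Joint ranges: [-179.83, 179.83], [-69.29, 118.12], [-61.27, 80.66], [-181.25, 117.63], [-171.15, -9.14], [-177.46, 177.46]. Speed limits (degrees/s): [159.86, 159.86, 180, 180, 180, 180].

## Interface

Orientations are given as [roll, pitch, yaw] about the fixed x, y, z axes, in that order (R = Rz(yaw) Ry(pitch) Rx(roll)).
In Python, from plant import * gives the robot as it stands.
- The arm moves only by the tool arm_command, never from a script. Its argument "plan" is a list of rows, each an object with "slide": the shift along the tool's x, y, z in m, a list of three; "roll": the turn about the tool's z in degrees; "hand": the finger opening in m, from 0 to 0.087. A call has exactly 5 rows; each row is the pose to reach, as a shift and turn from the pose commanded when the call began, along the tool's axes at that moment; what a row does not reach only later rows make up. A row lasts 1/10 s, in which the tool goes at most 50 mm and 8.59 degrees, less where a joint would pass 70% of its speed; a pose out of reach is approached as far as the arm can. A call with a gripper value outside its range is refused whole. The fingers move at their own pace and stop on an object; "force" is the grip in N (left out, the last holds). Time passes only in rows, so rows that repeat a pose let the fingers close, or fill a call up. It gives the time, the measured TCP pose, the force, the opening and the grip force at its end, in the units of the state.
- get_obs(): the state, without advancing time (a new reading comes with each control period).
- grab_frame(name): name is "scene" or "top" or "wrist"; returns a dict with "color" (384x512x3 uint8, blue, green, red), "K" (3x3 intrinsics, pixels), "k1" (the pictures are not rectified: a ray, as slopes to the right and down, at radius r is drawn at 1 + k1 r^2 times it, then the intrinsics apply), "pose" (4x4, takes a point from camera to world coordinates). Camera axes: x right, y down, z forward; pixel columns grow to the right and rows downward; lengths in m; the calibration is good to about 2 mm. A picture is of the moment at which its call begins. There is no depth.
- finish_job(): hands the job in; it is judged then, once.
The state is a dict: "time": time; "q": joint angles; "qd": joint speeds; "joint_efforts": joint torques, N m; "tcp_pos": TCP position; "tool_rot": TCP orientation; "wrist_force": force on the tool from outside, world axes, zero at the start; "moment": the same for the moment, N m; "finger_gap": finger opening in m; "gripper_force": force on a finger pad.
Only numpy, scipy, OpenCV 4.12 (cv2) and the standard library are available. Lean on these libraries where they do the work, as an engineer would, in place of code of your own. Each camera call takes 0.05 s, during which the arm holds its last target. There are 200 camera calls.

## Task

Slide the card frame with the blue rail up out of the rack and lay it card side up in the nest of the cross-slide stage, lower edge against its fence, then press its rail down until both yellow spring catches have snapped over it. Then slide the stage by its black grip so that the fixed pointer stands over the centre of the yellow-ringed reference pocket, pause there for a second, go on to the green-ringed pocket and leave it centred under the pointer. Leave the two grey-railed frames in the rack and the timer where they are.

Things in the scene. Friction and masses are not known exactly. Their poses are not given: they have to be found in the camera images.
- sample_frame: The frame to be moved: 150 g: 5 mm aluminium plate 156 wide, 118 high, a blister card on one face, a blue plastic rail (156 long, 16 high, 10 thick) along its whole top edge. Origin: middle of the lower edge, mid thickness; x = normal of the card's face, y along the width, z up to the rail. Domes reach x = 12 mm.
- rail (a point): Centre of the blue rail, 110 mm above the frame's lower edge; its axes are the frame's. Grip the rail here across its 10 mm thickness (the frame's x).
- yellow_pocket (a point): Centre of the yellow-ringed pocket (ring 25 mm across) on the card side of the blue frame, on the card's surface.
- green_pocket (a point): Centre of the green-ringed pocket (ring 25 mm across) on the card side of the blue frame, on the card's surface.
- rack: Fixed white plastic rack, 176 (x) by 190 (y) by 80 high; three upright slots at x = -52, 0, 52 mm. Frames stand on its floor 8 mm above its origin, card sides to +x (the robot's right), guided at their side edges up to 80 mm with 1.5 mm play; rails stand free above, top at 126 mm. Origin: centre of its underside, z up.
- grey_frame_a: A neighbour that stays in the rack: 150 g: 5 mm aluminium plate 156 wide, 118 high, a blister card on one face, a grey plastic rail (156 long, 16 high, 10 thick) along its whole top edge. Origin: middle of the lower edge, mid thickness; x = normal of the card's face, y along the width, z up to the rail.
- grey_frame_b: A neighbour that stays in the rack: 150 g: 5 mm aluminium plate 156 wide, 118 high, a blister card on one face, a grey plastic rail (156 long, 16 high, 10 thick) along its whole top edge. Origin: middle of the lower edge, mid thickness; x = normal of the card's face, y along the width, z up to the rail.
- stage: Fixed bed of the hand-moved cross-slide stage, 250 (x) by 150 mm, loaded from the robot's left; a column near its right end carries the pointer on an arm (underside 128 mm up). x = direction of the lower slide, to the robot's right; y = direction of the upper slide, away from the robot; z up.
- slide_x (a joint): Lower slide in m, 0 to 0.115, grows along the stage's x (to the robot's right, under the pointer); about 5 N to move. Stays where it is left.
- slide_y (a joint): Upper slide in m, -0.05 to 0.05, grows along the stage's y; about 3 N to move. Stays where it is left. It carries the nest and the grip.
- nest (a point): On the nest, axes as the stage's: middle of the foot of the fence (14 mm high), at floor level. Floor runs from here 82 mm to -x between side fences 161 mm apart (10 mm high, flared to 19). Nearer than that it is open down to the bed or worktop, 58 mm below, so a finger can pass under the rail. Seated, the frame lies card side up, its z along -x, rail centre at (-110, 0, 2.5) mm.
- catch_far (a point): Nose of one (+y) yellow spring catch, a blade on the nest that leans inward going down, 9 to 28 mm above the nest floor, over that end of the seated rail. It gives way outward. Beside it a 26 mm high housing; under it a horn (66 to 104 mm from the nest's middle, top 2.5 mm below the floor) that bears the rail's end.
- catch_near (a point): The same on the -y side, nearer the robot. A frame merely laid in comes to rest with its rail on both blades, 15 to 20 mm too high; some 6 to 15 N down on the middle of the rail snaps it under both.
- stage_grip (a point): Point at which to hold the stage's upright black grip (round, 17 mm across, from 3 to 33 mm above the nest floor, wider head to 49 mm); this point is 28 mm above the nest floor, at (-50, -126) mm from point nest in x, y.
- pointer_tip (a point): Tip of the fixed brass pointer, pointing straight down, 83 mm above the worktop: 16 mm above a seated card's surface.
- timer: White bench timer, 58 by 58 by 20 high, a bystander between rack and stage. Origin: centre of its underside.

How it is judged:
By the outcome, as a careful person would: the job done as asked, in the order asked, and still so for the second after the job is handed in, with the robot touching nothing.
It also fails if it takes over 61 s, if anything falls off the work surface, if the arm or the gripper's body presses on something with over 40 N, if the wrist force passes 120 N, or if a joint passes its speed limit or range.

## Working session

There is one attempt and no reset: what is moved stays moved. The work goes in short steps, Python scripts to look and compute and a tool call to move; the robot and the scene stay as the last step left them, time stands still between calls to the robot, and variables do not carry over. Pictures are saved under pics/ and viewed, at most 10 in all, crops included, and the job is handed in when it is done.

Besides the shell and the picture viewer there is one more tool, called after "Emit:" by a JSON object that holds its "op" and its "data", one argument or row to a line. arm_command: Moves the arm, as the interface text tells. Its arguments: {"type":"object","properties":{"plan":{"type":"array"},"force":{"type":"number"}},"required":["plan"]}

```bash
ls; mkdir -p pics; python3 - <<'E'
from plant import *
import cv2,numpy as np
o=get_obs(); print(o['time'],o['tcp_pos'],o['tool_rot'],o['finger_gap'],o['wrist_force'])
for n in ("scene","top"):
    f=grab_frame(n); cv2.imwrite(f'pics/{n}0.png',f['color']); print(n,f['K'].tolist() if hasattr(f['K'],'tolist') else f['K'],f['k1'],np.round(f['pose'],4).tolist())
E
```

```text
pics
0.0 [0.14886018 0.6064025  0.2294859 ] [ 1.79877089e+02 -4.16753657e-03 -1.38068109e+01] 0.08697276598700901 [ 0.49077586 -0.64577954  0.73834852]
scene [[363.0786849029637, 0.0, 256.01096126705414], [0.0, 363.0786849029637, 187.76683620436663], [0.0, 0.0, 1.0]] -0.03382880786907545 [[-0.504, -0.467, 0.7266, -0.0064], [-0.8637, 0.2771, -0.421, 0.4222], [-0.0047, -0.8397, -0.543, 0.5649], [0.0, 0.0, 0.0, 1.0]]
top [[427.344923200339, 0.0, 259.5626711038318], [0.0, 427.344923200339, 189.9055535644628], [0.0, 0.0, 1.0]] 0.0028450840802047087 [[-0.0269, -0.998, 0.0565, 0.5334], [-0.9993, 0.0254, -0.0272, 0.0768], [0.0257, -0.0571, -0.998, 1.1653], [0.0, 0.0, 0.0, 1.0]]
```

View pics/scene0.png

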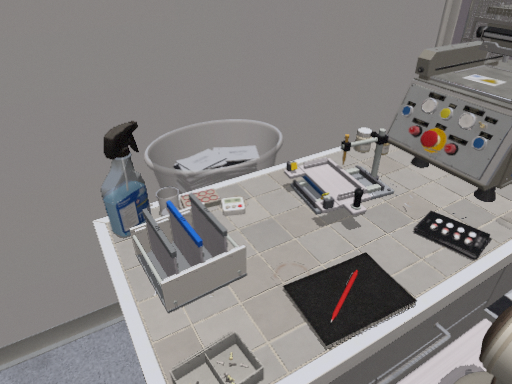

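View pics/top0.png

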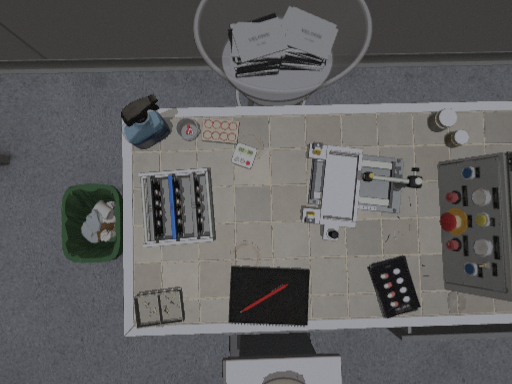

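Scene: the blue rail stands in the middle rack slot (top view ~(172,207)), with grey rails either side. The timer is at ~(244,156), the stage at ~(355,185), the grip at ~(332,233) and the pointer column at ~(415,182). I'll enlarge both areas.

```bash
cat > h.py <<'E'
from plant import *
import cv2,numpy as np
from scipy.spatial.transform import Rotation as Rn
def unproj(f,uv,z):
    K=np.array(f['K']);T=np.array(f['pose'])
    d=cv2.undistortPoints(np.array(uv,float).reshape(-1,1,2),K,np.array([f['k1'],0,0,0,0.]))[:,0]
    r=np.c_[d,np.ones(len(d))]@T[:3,:3].T
    return T[:3,3]+r*((np.asarray(z)-T[2,3])/r[:,2])[:,None]
def proj(f,P):
    T=np.linalg.inv(np.array(f['pose']));P=np.array(P,float).reshape(-1,3)@T[:3,:3].T+T[:3,3]
    return cv2.projectPoints(P,np.zeros(3),np.zeros(3),np.array(f['K']),np.array([f['k1'],0,0,0,0.]))[0][:,0]
E
python3 - <<'E'
from h import *
f=grab_frame("top");c=f['color']
a=cv2.resize(c[160:255,130:225],None,fx=4,fy=4,interpolation=cv2.INTER_CUBIC)
b=cv2.resize(c[135:245,295:435],None,fx=5.6,fy=5.4,interpolation=cv2.INTER_CUBIC)
cv2.imwrite('pics/rack_t.png',a)
cv2.imwrite('pics/stage_t.png',cv2.resize(c[135:245,295:435],None,fx=5,fy=5,interpolation=cv2.INTER_CUBIC))
hsv=cv2.cvtColor(c,cv2.COLOR_BGR2HSV)
m=((abs(hsv[...,0].astype(int)-110)<12)&(hsv[...,1]>150)&(hsv[...,2]>60)).astype(np.uint8);m[:,:140]=0;m[:,220:]=0
n,l,s,ce=cv2.connectedComponentsWithStats(m);print(s[1:],ce[1:])
ys,xs=np.nonzero(l==1+np.argmax(s[1:,4]));print(cv2.minAreaRect(np.c_[xs,ys].astype(np.float32)))
E
```

```text
[[168 176   8  63 216]
 [176 237   1   1   1]] [[171.90277778 205.88888889]
 [176.         237.        ]]
((172.01283264160156, 206.92633056640625), (62.271888732910156, 3.808123826980591), 85.84036254882812)
```

View pics/rack_t.png

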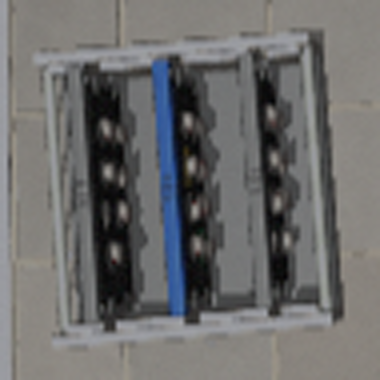

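View pics/stage_t.png

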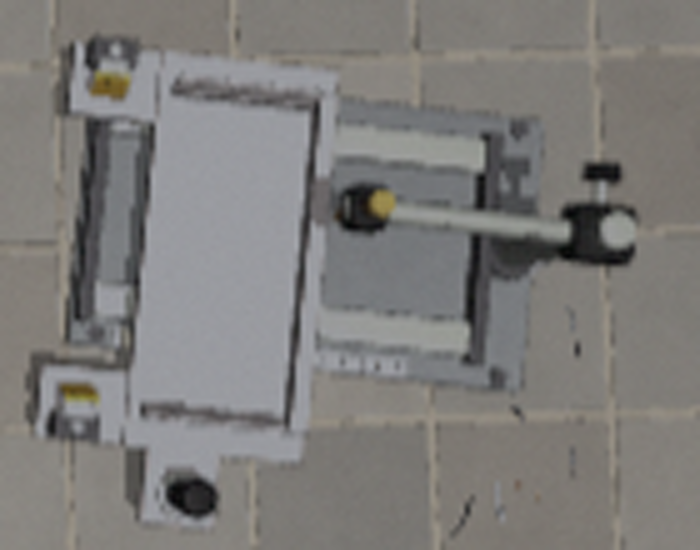

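Rack crop: the blue rail runs from ~(160,60) to (178,315), with domes (card side) on its right. Stage crop: fence inner edge runs ~(312,105)–(288,425), catches are at (110,83) and (77,392), the grip head at (193,497), and the pointer knob at (381,203).

```bash
cat >> h.py <<'E'
from scipy.optimize import minimize,least_squares
def bluew(c):
    c=c.astype(float);return np.clip((c[...,0]-np.maximum(c[...,1],c[...,2])-40)/60,0,1)
def railfit(f,x0,box=None,ztop=.126):
    w=bluew(f['color'])
    if box: m=np.zeros_like(w);m[box[1]:box[3],box[0]:box[2]]=1;w=w*m
    def rend(p):
        x,y,a=p;R=Rn.from_euler('z',a,degrees=True).as_matrix()
        P=[R@[i*.005,j*.078,k]+[x,y,0] for i in(-1,1) for j in(-1,1) for k in(ztop-.016,ztop)]
        h=cv2.convexHull(proj(f,P).astype(np.float32))
        im=np.zeros(w.shape,np.uint8);cv2.fillConvexPoly(im,np.round(h*256).astype(np.int32),255,cv2.LINE_AA,8)
        return im/255.
    r=minimize(lambda p:((rend(p)-w)**2).sum(),x0,method='Nelder-Mead',options=dict(initial_simplex=np.array(x0)+np.array([[0,0,0],[.004,0,0],[0,.004,0],[0,0,3.]]),xatol=1e-5))
    return r.x,r.fun,w.sum()
E
python3 - <<'E'
from h import *
f=grab_frame("top")
c=lambda u,v,s,a,b:[(u+.5)/s-.5+a,(v+.5)/s-.5+b]
print(unproj(f,[c(160,60,4,130,160),c(178,315,4,130,160)],[.126,.126]))
print(railfit(f,[.50,.285,-94.],(140,165,220,250)))
S=lambda u,v:c(u,v,5,295,135)
names=['fenceT','fenceB','catF','catN','grip','knob']
for n,p in zip(names,unproj(f,[S(312,105),S(288,425),S(110,83),S(77,392),S(193,495),S(381,203)],[.058,.058,.08,.08,.107,.16])):print(n,np.round(p,4))
o=grab_frame("wrist");s=get_obs()
T=np.array(o['pose']);t=np.array(s['tcp_pos']);R=Rn.from_euler('xyz',s['tool_rot'],degrees=True).as_matrix()
print('cam in tool',np.round(R.T@(T[:3,3]-t),4),np.round(R.T@T[:3,:3],3).tolist(),o['K'][0],s['time'])
E
```

```text
[[0.63487784 0.26588873 0.126     ]
 [0.4805243  0.25740357 0.126     ]]
(array([  0.56009931,   0.26233798, -85.64884577]), np.float64(287.3985399846213), np.float64(70.61666666666667))
fenceT [ 0.6796 -0.2114  0.058 ]
fenceB [ 0.5126 -0.1921  0.058 ]
catF [ 0.6905 -0.1018  0.08  ]
catN [ 0.5327 -0.0795  0.08  ]
grip [ 0.4802 -0.1315  0.107 ]
knob [ 0.6185 -0.216   0.16  ]
cam in tool [ 0.0726  0.0004 -0.1541] [[0.001, -0.965, -0.264], [1.0, 0.001, 0.0], [-0.0, -0.264, 0.965]] [285.56234221   0.         256.24875886] 0.25
```

```bash
cat >> h.py <<'E'
def go(*legs,base=None):
    s=get_obs();t=np.array(base[:3]) if base else np.array(s['tcp_pos']);yaw=base[3] if base else s['tool_rot'][2]
    for x,y,z,a in legs:
        R=Rn.from_euler('xyz',[180,0,yaw],degrees=True).as_matrix()
        print('slide',np.round(R.T@(np.array([x,y,z])-t),4).tolist(),'roll',round(yaw-a,2));t=np.array([x,y,z]);yaw=a
E
python3 - <<'E'
from h import *
go((.5,.27,.3,3.6),(.53,-.13,.29,-7),base=(.149,.607,.231,-13.8))
E
```

```text
slide [0.4213, 0.2435, -0.069] roll -17.4
slide [0.0048, 0.4011, 0.01] roll 10.6
```

Emit:
{"op": "arm_command", "data": {
  "plan": [
    {"slide": [0.042,0.024,-0.014],"roll": 0,"hand": 0.06},
    {"slide": [0.084,0.048,-0.028],"roll": 0,"hand": 0.05},
    {"slide": [0.126,0.072,-0.042],"roll": 0,"hand": 0.04},
    {"slide": [0.168,0.096,-0.056],"roll": 0,"hand": 0.036},
    {"slide": [0.21,0.12,-0.069],"roll": 0,"hand": 0.036}
  ]
}}

```text
time: 0.75
tcp_pos: [0.3243, 0.4398, 0.2999]
tool_rot: [-180.0, -0.0, -13.8]
wrist_force: [0.4, 0.3, 0.2]
finger_gap: 0.0548
gripper_force: 0.0
```

Emit:
{"op": "arm_command", "data": {
  "plan": [
    {"slide": [0.042,0.024,0],"roll": -4,"hand": 0.036},
    {"slide": [0.084,0.048,0],"roll": -8,"hand": 0.036},
    {"slide": [0.126,0.072,0],"roll": -12,"hand": 0.036},
    {"slide": [0.168,0.096,0],"roll": -16,"hand": 0.036},
    {"slide": [0.211,0.1235,0],"roll": -17.4,"hand": 0.036}
  ]
}}

```text
time: 1.25
tcp_pos: [0.4991, 0.2704, 0.2992]
tool_rot: [-180.0, -0.0, 3.7]
wrist_force: [1.0, -0.1, -0.4]
finger_gap: 0.0359
gripper_force: 0.0
```

```bash
python3 - <<'E'
from h import *
s=get_obs();print(s['time'],s['tcp_pos'],s['tool_rot'],s['finger_gap'])
f=grab_frame("wrist");s=get_obs();print(s['tcp_pos'],s['tool_rot'])
import pickle;pickle.dump(f,open('wr.pkl','wb'));cv2.imwrite('pics/wr.png',f['color'])
go((.53,-.13,.29,-7),base=(.5,.27,.3,3.6))
E
```

```text
1.25 [0.49913276 0.2704102  0.29922855] [-1.79982200e+02 -1.31154181e-02  3.72807422e+00] 0.03587368778004312
[0.50281318 0.26550999 0.29894615] [ 1.79843405e+02 -3.89075126e-02  3.36856886e+00]
slide [0.0048, 0.4011, 0.01] roll 10.6
```

View pics/wr.png

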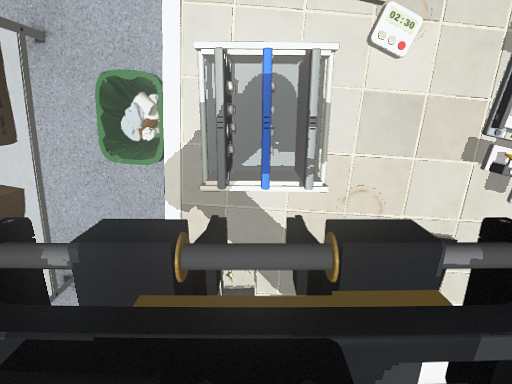

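Wrist view: the blue rail runs from (267,48) to (265,188), centred between the finger shadows. Next I fit it.

```bash
python3 - <<'E'
from h import *
f=grab_frame("wrist")
r=railfit(f,[.56,.262,-86.],(230,30,310,205));print(r)
x,y,a=r[0];s=get_obs();print(s['tcp_pos'],s['tool_rot'])
yy=np.array([np.cos(np.radians(a+90)),np.sin(np.radians(a+90))]);g=np.array([x,y])-.03*yy;print('grasp',g,a+90)
E
```

```text
(array([  0.55801378,   0.26338767, -86.63423074]), np.float64(411.29061418685114), np.float64(758.0833333333333))
[0.50088124 0.26777284 0.29867289] [1.79922317e+02 1.84396891e-02 3.21943678e+00]
grasp [0.52806553 0.26162637] 3.3657692594403272
```

Emit:
{"op": "arm_command", "data": {
  "plan": [
    {"slide": [0.001,0.045,0],"roll": 2,"hand": 0.036},
    {"slide": [0.002,0.095,0],"roll": 4,"hand": 0.036},
    {"slide": [0.003,0.14,0],"roll": 6,"hand": 0.036},
    {"slide": [0.004,0.185,0],"roll": 8,"hand": 0.036},
    {"slide": [0.004,0.23,0.01],"roll": 10.6,"hand": 0.036}
  ]
}}

```text
time: 1.85
tcp_pos: [0.5169, 0.0415, 0.2905]
tool_rot: [-179.9, -0.2, -7.0]
wrist_force: [-0.0, -0.0, -0.1]
finger_gap: 0.0363
gripper_force: 0.0
```

Emit:
{"op": "arm_command", "data": {
  "plan": [
    {"slide": [-0.031,0.045,0],"roll": 0,"hand": 0.036},
    {"slide": [-0.031,0.09,0],"roll": 0,"hand": 0.036},
    {"slide": [-0.031,0.14,0],"roll": 0,"hand": 0.036},
    {"slide": [-0.031,0.168,0],"roll": 0,"hand": 0.036},
    {"slide": [-0.031,0.168,0],"roll": 0,"hand": 0.036}
  ]
}}

```text
time: 2.35
tcp_pos: [0.4644, -0.1226, 0.2892]
tool_rot: [180.0, 0.0, -7.2]
wrist_force: [0.3, 0.2, -0.9]
finger_gap: 0.036
gripper_force: 0.0
```

```bash
python3 - <<'E'
from h import *
grab_frame("top");grab_frame("top")
f=grab_frame("wrist");s=get_obs();print(s['time'],s['tcp_pos'],s['tool_rot'])
import pickle;pickle.dump(f,open('ws.pkl','wb'))
c=f['color'];cv2.imwrite('pics/ws.png',cv2.resize(c[:230,110:430],None,fx=2.5,fy=2.5,interpolation=cv2.INTER_CUBIC))
E
```

```text
2.5 [ 0.46524127 -0.11992459  0.28913915] [-1.79982858e+02 -4.35770611e-03 -6.98656400e+00]
```

View pics/ws.png

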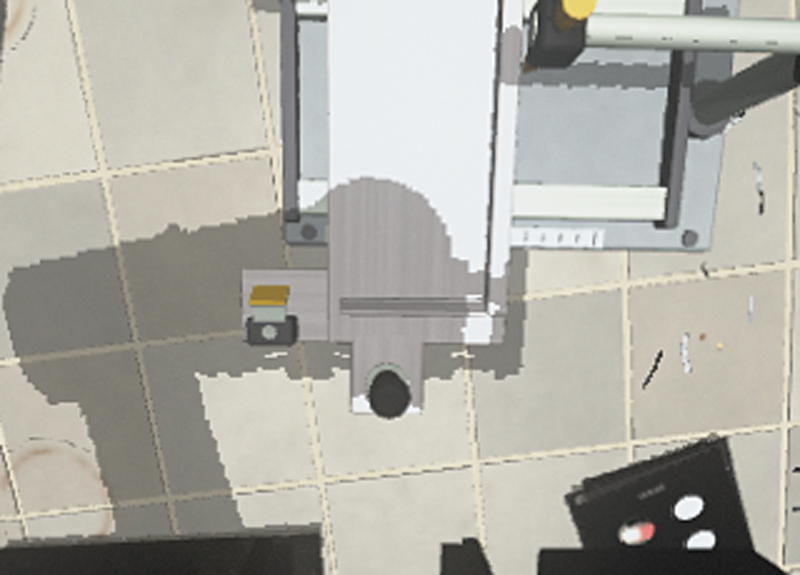

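Wrist crop (2.5x): near inner corner of fence and side fence is at ~(487,303), the fence foot line runs up to ~(496,20), the grip head is at (388,393), the near catch at (270,295), and the pointer clamp's left edge at (527,60).

```bash
python3 - <<'E'
from h import *
import pickle
f=pickle.load(open('ws.pkl','rb'))
S=lambda u,v:[(u+.5)/2.5-.5+110,(v+.5)/2.5-.5]
n=['corner','fence up','grip','catchN','clampL','floor left near','floor left far']
P=unproj(f,[S(487,303),S(496,20),S(389,393),S(270,295),S(527,60),S(329,340),S(329,20)],[.062,.058,.107,.083,.135,.058,.058])
for a,p in zip(n,P):print(a,np.round(p,4))
for a in(-6,-7,-8):
    ys=np.array([np.cos(np.radians(a)),np.sin(np.radians(a))]);xs=np.array([ys[1],-ys[0]])
    N=P[2,:2]+.05*xs+.126*ys
    print(a,'nest from grip',N,[ (n[i],np.round([(P[i,:2]-N)@xs,(P[i,:2]-N)@ys],4)) for i in range(7)])
print(np.degrees(np.arctan2(*(P[1]-P[0])[[1,0]])),np.degrees(np.arctan2(*(P[6]-P[5])[[1,0]])))
go((.528,.2615,.25,3.4),(.528,.2615,.111,3.4),base=(*get_obs()['tcp_pos'],-7))
E
```

```text
corner [ 0.5163 -0.1906  0.062 ]
fence up [ 0.649  -0.2065  0.058 ]
grip [ 0.4828 -0.1339  0.107 ]
catchN [ 0.5343 -0.0817  0.083 ]
clampL [ 0.6111 -0.2021  0.135 ]
floor left near [ 0.5071 -0.106   0.058 ]
floor left far [ 0.6587 -0.1265  0.058 ]
-6 nest from grip [ 0.60285601 -0.19681367] [('corner', array([ 0.0028, -0.0867])), ('fence up', array([0.0048, 0.0469])), ('grip', array([-0.05 , -0.126])), ('catchN', array([-0.1073, -0.0803])), ('clampL', array([0.0044, 0.0088])), ('floor left near', array([-0.0803, -0.1048])), ('floor left far', array([-0.0757,  0.0482]))]
-7 nest from grip [ 0.60174003 -0.19889983] [('corner', array([ 0.0021, -0.0858])), ('fence up', array([0.0018, 0.0478])), ('grip', array([-0.05 , -0.126])), ('catchN', array([-0.1081, -0.0813])), ('clampL', array([0.0021, 0.0097])), ('floor left near', array([-0.0807, -0.1053])), ('floor left far', array([-0.0788,  0.0477]))]
-8 nest from grip [ 0.6005878 -0.2009662] [('corner', array([ 0.0014, -0.0849])), ('fence up', array([-0.0012,  0.0487])), ('grip', array([-0.05 , -0.126])), ('catchN', array([-0.1089, -0.0823])), ('clampL', array([-0.0003,  0.0106])), ('floor left near', array([-0.081 , -0.1058])), ('floor left far', array([-0.0818,  0.0472]))]
-6.856236955882085 -7.724995812795189
slide [0.0158, -0.3862, 0.0391] roll -10.4
slide [0.0, -0.0, 0.139] roll 0.0
```

Emit:
{"op": "arm_command", "data": {
  "plan": [
    {"slide": [0.045,0,0],"roll": -0.3,"hand": 0.036},
    {"slide": [0.09,0,0],"roll": 0.3,"hand": 0.036},
    {"slide": [0.125,0,0],"roll": 0.3,"hand": 0.036},
    {"slide": [0.125,0,0],"roll": 0.3,"hand": 0.036},
    {"slide": [0.125,0,0],"roll": 0.3,"hand": 0.036}
  ]
}}

```text
time: 3.0
tcp_pos: [0.5896, -0.1342, 0.2879]
tool_rot: [180.0, 0.1, -7.2]
wrist_force: [-0.5, 0.6, 0.2]
finger_gap: 0.0359
gripper_force: 0.0
```

```bash
python3 - <<'E'
from h import *
grab_frame("top")
f=grab_frame("wrist");s=get_obs();print(s['time'],s['tcp_pos'],s['tool_rot'])
import pickle;pickle.dump(f,open('ws2.pkl','wb'))
c=f['color'];cv2.imwrite('pics/ws2.png',cv2.resize(c[10:230,140:400],None,fx=2.7,fy=2.7,interpolation=cv2.INTER_CUBIC))
E
```

```text
3.1 [ 0.58870228 -0.13462661  0.28928353] [-1.79995588e+02  1.92181302e-02 -7.21470799e+00]
```

View pics/ws2.png

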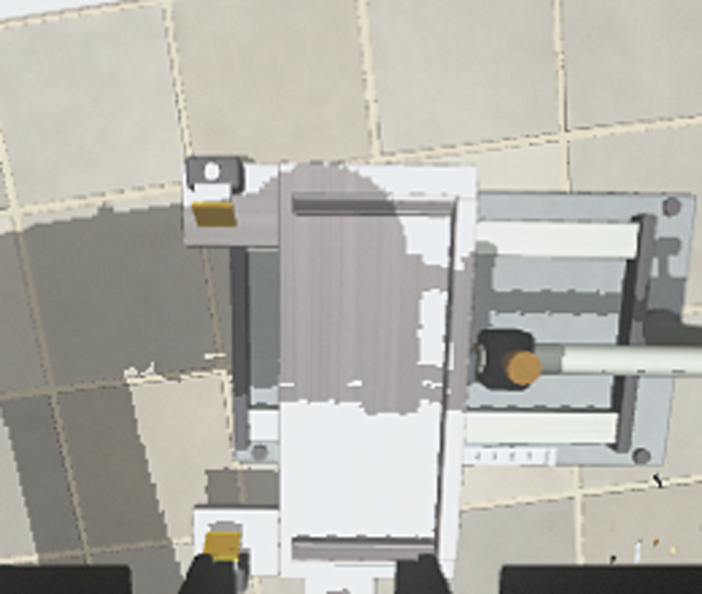

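Crop (2.7x): far side fence strip spans v 196–215, near strip 538–560, and the fence foot runs (447,210)–(435,540). The catches are at (214,203–226) and (223,530–556), the floor's left edge at u=280, the clamp at (478–535, 330–390), and the knob at (523,368).

```bash
python3 - <<'E'
from h import *
import pickle
f=pickle.load(open('ws2.pkl','rb'))
S=lambda u,v:[(u+.5)/2.7-.5+140,(v+.5)/2.7-.5+10]
D=[('farIn',370,215,.058),('farOut',370,196,.077),('nearIn',370,538,.058),('nearOut',370,560,.077),('fenceF',448,210,.058),('fenceN',435,540,.058),('leftF',280,200,.058),('leftN',280,540,.058),('cFin',214,226,.067),('cNin',223,530,.067),('cFout',214,203,.086),('cNout',223,556,.086),('clampL',480,360,.135),('knob',523,368,.165)]
P=unproj(f,[S(a,b) for _,a,b,_ in D],[d[3] for d in D])
for i,j in((4,5),(6,7),(8,9),(10,11)):
    d=(P[i]-P[j]);print(D[i][0],np.degrees(np.arctan2(d[1],d[0])),np.linalg.norm(d))
a=-7.3;N=np.array([.600,-.2005])
ys=np.array([np.cos(np.radians(a)),np.sin(np.radians(a))]);xs=np.array([ys[1],-ys[0]])
for d,p in zip(D,P):print(d[0],np.round(p,4),np.round([(p[:2]-N)@xs*1e3,(p[:2]-N)@ys*1e3],1))
E
```

```text
fenceF -6.9808038156381205 0.16545081733241174
leftF -7.808579795815216 0.16983930187343518
cFin -7.291232074163422 0.14900576730451204
cFout -7.528865714608544 0.16465345133093934
farIn [ 0.6834 -0.1731  0.058 ] [-37.7  79.2]
farOut [ 0.6904 -0.1726  0.077 ] [-39.2  86.1]
nearIn [ 0.5223 -0.156   0.058 ] [-34.3 -82.7]
nearOut [ 0.5174 -0.1541  0.077 ] [-35.5 -87.8]
fenceF [ 0.6811 -0.2101  0.058 ] [-0.8 81.7]
fenceN [ 0.5169 -0.19    0.058 ] [  0.1 -83.8]
leftF [ 0.6954 -0.1317  0.058 ] [-80.4  85.9]
leftN [ 0.5271 -0.1086  0.058 ] [-81.9 -84. ]
cFin [ 0.6871 -0.1     0.067 ] [-110.8   73.6]
cNin [ 0.5393 -0.0811  0.067 ] [-110.7  -75.4]
cFout [ 0.6953 -0.1037  0.086 ] [-108.1   82.2]
cNout [ 0.5321 -0.0822  0.086 ] [-108.8  -82.4]
clampL [ 0.6191 -0.2049  0.135 ] [ 1.9 19.5]
knob [ 0.6184 -0.2142  0.165 ] [11.2 20. ]
```

```bash
python3 - <<'E'
from h import *
go((.528,.2615,.25,3.4),base=(.589,-.1345,.2885,-7.3))
E
```

```text
slide [-0.1108, -0.385, 0.0385] roll -10.7
```

Emit:
{"op": "arm_command", "data": {
  "plan": [
    {"slide": [-0.012,-0.042,0],"roll": 0,"hand": 0.036},
    {"slide": [-0.024,-0.084,0],"roll": 0,"hand": 0.036},
    {"slide": [-0.036,-0.126,0],"roll": 0,"hand": 0.036},
    {"slide": [-0.048,-0.168,0],"roll": 0,"hand": 0.036},
    {"slide": [-0.06,-0.21,0],"roll": 0,"hand": 0.036}
  ]
}}

```text
time: 3.6
tcp_pos: [0.5548, 0.0819, 0.2904]
tool_rot: [-179.9, -0.1, -7.3]
wrist_force: [0.6, -0.4, 0.1]
finger_gap: 0.036
gripper_force: 0.0
```

Emit:
{"op": "arm_command", "data": {
  "plan": [
    {"slide": [-0.012,-0.042,0],"roll": -3,"hand": 0.036},
    {"slide": [-0.024,-0.084,0],"roll": -6,"hand": 0.036},
    {"slide": [-0.036,-0.126,0.01],"roll": -9,"hand": 0.036},
    {"slide": [-0.051,-0.175,0.02],"roll": -10.7,"hand": 0.036},
    {"slide": [-0.051,-0.175,0.0385],"roll": -10.7,"hand": 0.036}
  ]
}}

```text
time: 4.1
tcp_pos: [0.5268, 0.2653, 0.2524]
tool_rot: [-179.8, -0.3, 3.8]
wrist_force: [1.2, -0.9, -0.0]
finger_gap: 0.036
gripper_force: 0.0
```

```bash
python3 - <<'E'
from h import *
for _ in range(3): grab_frame("top")
s=get_obs();print(s['time'],s['tcp_pos'],s['tool_rot'])
go((.528,.2615,.112,3.4))
E
```

```text
4.25 [0.52655611 0.26017022 0.25045792] [1.79927984e+02 9.06673352e-02 3.49725205e+00]
slide [0.0015, -0.0012, 0.1385] roll 0.1
```

Lower and grip (force 25 N).

Emit:
{"op": "arm_command", "data": {
  "plan": [
    {"slide": [0.001,-0.001,0.04],"roll": 0,"hand": 0.036},
    {"slide": [0.001,-0.001,0.08],"roll": 0,"hand": 0.036},
    {"slide": [0.001,-0.001,0.115],"roll": 0,"hand": 0.036},
    {"slide": [0.001,-0.001,0.132],"roll": 0,"hand": 0.036},
    {"slide": [0.001,-0.001,0.1385],"roll": 0,"hand": 0.036}
  ]
}}

```text
time: 4.75
tcp_pos: [0.5287, 0.2597, 0.1117]
tool_rot: [179.9, 0.1, 3.3]
wrist_force: [0.4, 0.1, 0.8]
finger_gap: 0.0362
gripper_force: 0.0
```

Emit:
{"op": "arm_command", "data": {
  "plan": [
    {"slide": [0,0,0],"roll": 0,"hand": 0.02},
    {"slide": [0,0,0],"roll": 0,"hand": 0.012},
    {"slide": [0,0,0],"roll": 0,"hand": 0.004},
    {"slide": [0,0,0],"roll": 0,"hand": 0.004},
    {"slide": [0,0,0],"roll": 0,"hand": 0.004}
  ],
  "force": 25
}}

```text
time: 5.25
tcp_pos: [0.5295, 0.2617, 0.1133]
tool_rot: [-179.9, -0.1, 3.4]
wrist_force: [-1.2, 0.0, 3.4]
finger_gap: 0.0098
gripper_force: 25.0
```

Emit:
{"op": "arm_command", "data": {
  "plan": [
    {"slide": [0,0,-0.01],"roll": 0,"hand": 0.004},
    {"slide": [0,0,-0.025],"roll": 0,"hand": 0.004},
    {"slide": [0,0,-0.04],"roll": 0,"hand": 0.004},
    {"slide": [0,0,-0.06],"roll": 0,"hand": 0.004},
    {"slide": [0,0,-0.08],"roll": 0,"hand": 0.004}
  ]
}}

```text
time: 5.75
tcp_pos: [0.5286, 0.2612, 0.1928]
tool_rot: [180.0, 0.1, 3.4]
wrist_force: [0.4, -0.2, -2.1]
finger_gap: 0.0098
gripper_force: 25.0
```

Emit:
{"op": "arm_command", "data": {
  "plan": [
    {"slide": [0,0,-0.02],"roll": 0,"hand": 0.004},
    {"slide": [0,0,-0.04],"roll": 0,"hand": 0.004},
    {"slide": [0,0,-0.06],"roll": 0,"hand": 0.004},
    {"slide": [0,0,-0.07],"roll": 0,"hand": 0.004},
    {"slide": [0,0,-0.07],"roll": 0,"hand": 0.004}
  ]
}}

```text
time: 6.25
tcp_pos: [0.5294, 0.2617, 0.2638]
tool_rot: [-179.9, -0.1, 3.4]
wrist_force: [-0.2, 0.1, -2.3]
finger_gap: 0.0099
gripper_force: 25.0
```

```bash
python3 - <<'E'
from h import *
f=grab_frame("wrist");s=get_obs();print(s['time'],s['tcp_pos'],s['tool_rot'],s['finger_gap'],s['wrist_force'],s['moment'])
z=s['tcp_pos'][2]
f2=grab_frame("top");print(railfit(f2,[.56,.262,-86.],(120,130,240,260),ztop=z+.126-.112))
a=-7.3;N=np.array([.599,-.2004]);ys=np.array([np.cos(np.radians(a)),np.sin(np.radians(a))]);xs=np.array([ys[1],-ys[0]])
for d in(-.06,-.03):
  t=N+d*xs-.031*ys;print(d,t);go((t[0],t[1],.262,a))
cv2.imwrite('pics/held.png',f['color'])
E
```

```text
6.3 [0.52878034 0.26143687 0.26222423] [-1.79961012e+02  3.65928253e-03  3.39552809e+00] 0.009933603150330957 [ 0.23928436  0.00670933 -1.60336266] [-0.00835486  0.07255474  0.00551643]
(array([  0.56008705,   0.26104473, -85.91326407]), np.float64(504.5910495963091), np.float64(31.46666666666667))
-0.06 [ 0.57587515 -0.13694733]
slide [0.0239, 0.4002, -0.0008] roll 10.69
-0.03 [ 0.57206321 -0.16670416]
slide [0.0183, 0.4297, -0.0008] roll 10.69
```

Emit:
{"op": "arm_command", "data": {
  "plan": [
    {"slide": [0.001,0.02,0],"roll": 0,"hand": 0.004},
    {"slide": [0.002,0.05,0],"roll": 0,"hand": 0.004},
    {"slide": [0.004,0.085,0],"roll": 0,"hand": 0.004},
    {"slide": [0.006,0.12,0],"roll": 0,"hand": 0.004},
    {"slide": [0.008,0.155,0],"roll": 0,"hand": 0.004}
  ]
}}

```text
time: 6.85
tcp_pos: [0.5454, 0.1049, 0.2609]
tool_rot: [179.9, 0.2, 3.4]
wrist_force: [0.8, -1.0, -1.3]
finger_gap: 0.0095
gripper_force: 25.0
```

Emit:
{"op": "arm_command", "data": {
  "plan": [
    {"slide": [0.002,0.035,0],"roll": 0,"hand": 0.004},
    {"slide": [0.004,0.07,0],"roll": 0,"hand": 0.004},
    {"slide": [0.006,0.105,0],"roll": 0,"hand": 0.004},
    {"slide": [0.008,0.14,0],"roll": 0,"hand": 0.004},
    {"slide": [0.009,0.17,0],"roll": 0,"hand": 0.004}
  ]
}}

```text
time: 7.35
tcp_pos: [0.5643, -0.0645, 0.2608]
tool_rot: [180.0, 0.2, 3.3]
wrist_force: [0.2, -0.1, -1.7]
finger_gap: 0.0098
gripper_force: 25.0
```

Emit:
{"op": "arm_command", "data": {
  "plan": [
    {"slide": [0.001,0.03,0],"roll": 2,"hand": 0.004},
    {"slide": [0.002,0.055,0],"roll": 5,"hand": 0.004},
    {"slide": [0.0025,0.075,0],"roll": 8,"hand": 0.004},
    {"slide": [0.003,0.09,0],"roll": 10,"hand": 0.004},
    {"slide": [0.003,0.0975,0],"roll": 10.7,"hand": 0.004}
  ]
}}

```text
time: 7.85
tcp_pos: [0.5734, -0.1607, 0.2611]
tool_rot: [180.0, 0.1, -7.4]
wrist_force: [-0.6, 0.0, -2.3]
finger_gap: 0.0098
gripper_force: 25.0
```

```bash
python3 - <<'E'
from h import *
for _ in range(4): grab_frame("top")
f=grab_frame("wrist");s=get_obs();print(s['time'],s['tcp_pos'],s['tool_rot'],s['finger_gap'])
w=bluew(f['color']);ys,xs=np.nonzero(w>.5);print(len(xs),xs.min(),xs.max(),ys.min(),ys.max())
g=s['tcp_pos'];print(railfit(f,[g[0]+.03,g[1]-.004,-97.3],(xs.min()-3,0,xs.max()+4,ys.max()+1),ztop=g[2]+.013))
go((.5741,-.1589,.262,-7.3))
E
```

```text
8.1 [ 0.57398859 -0.15851045  0.26206435] [-1.79985273e+02  1.42899361e-02 -7.23163471e+00] 0.009841350290953278
3446 247 266 31 295
(array([  0.60259182,  -0.16290449, -97.32906896]), np.float64(2458.874865436371), np.float64(2692.1000000000004))
slide [0.0002, 0.0004, 0.0001] roll 0.07
```

Emit:
{"op": "arm_command", "data": {
  "plan": [
    {"slide": [0,0,0.02],"roll": 0,"hand": 0.004},
    {"slide": [0,0,0.045],"roll": 0,"hand": 0.004},
    {"slide": [0,0,0.07],"roll": 0,"hand": 0.004},
    {"slide": [0,0,0.085],"roll": 0,"hand": 0.004},
    {"slide": [0,0,0.09],"roll": 0,"hand": 0.004}
  ]
}}

```text
time: 8.6
tcp_pos: [0.573, -0.1581, 0.1703]
tool_rot: [-180.0, 0.2, -7.2]
wrist_force: [-0.2, 0.5, -1.4]
finger_gap: 0.0097
gripper_force: 25.0
```

Emit:
{"op": "arm_command", "data": {
  "plan": [
    {"slide": [0,0,0.002],"roll": 0,"hand": 0.004},
    {"slide": [0,0,0.004],"roll": 0,"hand": 0.004},
    {"slide": [0,0,0.006],"roll": 0,"hand": 0.004},
    {"slide": [0,0,0.0065],"roll": 0,"hand": 0.004},
    {"slide": [0,0,0.0065],"roll": 0,"hand": 0.004}
  ]
}}

```text
time: 9.1
tcp_pos: [0.5742, -0.1592, 0.1661]
tool_rot: [-180.0, -0.0, -7.3]
wrist_force: [-0.0, -0.4, -2.0]
finger_gap: 0.0102
gripper_force: 25.0
```

Emit:
{"op": "arm_command", "data": {
  "plan": [
    {"slide": [0,0,0.001],"roll": 0,"hand": 0.004},
    {"slide": [0,0,0.002],"roll": 0,"hand": 0.004},
    {"slide": [0,0,0.003],"roll": 0,"hand": 0.004},
    {"slide": [0,0,0.003],"roll": 0,"hand": 0.004},
    {"slide": [0,0,0.003],"roll": 0,"hand": 0.004}
  ],
  "force": 10
}}

```text
time: 9.6
tcp_pos: [0.574, -0.1593, 0.1633]
tool_rot: [180.0, -0.0, -7.3]
wrist_force: [-2.7, 0.7, 3.6]
finger_gap: 0.0098
gripper_force: 10.0
```

Frame is standing on the nest floor. Now open to a loose cage and tilt it left (tool −y).

Emit:
{"op": "arm_command", "data": {
  "plan": [
    {"slide": [0,0,0],"roll": 0,"hand": 0.014},
    {"slide": [0,0,0],"roll": 0,"hand": 0.018},
    {"slide": [0,0,-0.002],"roll": 0,"hand": 0.022},
    {"slide": [0,-0.002,-0.004],"roll": 0,"hand": 0.024},
    {"slide": [0,-0.004,-0.0065],"roll": 0,"hand": 0.024}
  ]
}}

```text
time: 10.1
tcp_pos: [0.5747, -0.1551, 0.1692]
tool_rot: [-180.0, -0.0, -7.3]
wrist_force: [0.0, -0.4, 0.1]
finger_gap: 0.0231
gripper_force: 0.0
```

Emit:
{"op": "arm_command", "data": {
  "plan": [
    {"slide": [0,-0.005,0],"roll": 0,"hand": 0.024},
    {"slide": [0,-0.01,0],"roll": 0,"hand": 0.024},
    {"slide": [0,-0.015,0],"roll": 0,"hand": 0.024},
    {"slide": [0,-0.02,0],"roll": 0,"hand": 0.024},
    {"slide": [0,-0.0255,0],"roll": 0,"hand": 0.024}
  ]
}}

```text
time: 10.6
tcp_pos: [0.5778, -0.1293, 0.1691]
tool_rot: [-180.0, 0.0, -7.3]
wrist_force: [0.1, -0.3, -0.1]
finger_gap: 0.0245
gripper_force: 0.1
```

```bash
python3 - <<'E'
from h import *
f=grab_frame("scene");s=get_obs();print(s['time'],s['tcp_pos'],s['tool_rot'],s['finger_gap'],s['wrist_force'],s['gripper_force'])
c=f['color'];cv2.imwrite('pics/tilt.png',cv2.resize(c[70:230,260:420],None,fx=3.6,fy=3.6,interpolation=cv2.INTER_CUBIC))
E
```

```text
10.65 [ 0.57798723 -0.12872365  0.16905692] [-1.79984965e+02  2.27522231e-03 -7.25167192e+00] 0.02435211592986185 [-0.05410235  0.96644853  0.65195818] 0.1427443593274802
```

View pics/tilt.png

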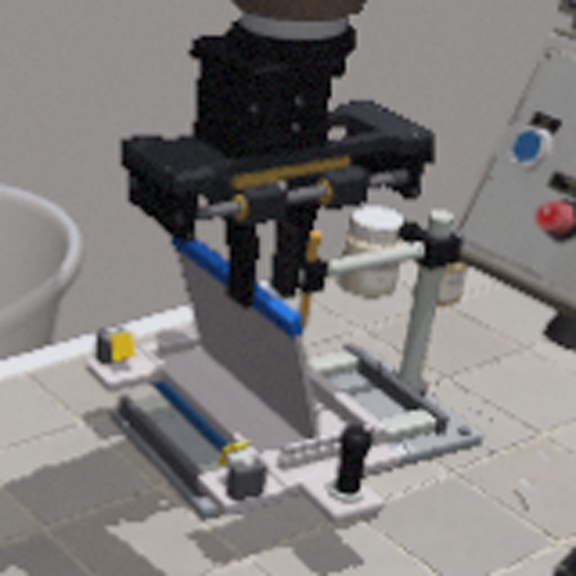

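Frame leans left on the left finger with its lower edge inside the nest. Now spread the fingers, keeping the left one still.

Emit:
{"op": "arm_command", "data": {
  "plan": [
    {"slide": [0,0.003,0],"roll": 0,"hand": 0.031},
    {"slide": [0,0.0065,0],"roll": 0,"hand": 0.038},
    {"slide": [0,0.01,0],"roll": 0,"hand": 0.045},
    {"slide": [0,0.0135,0],"roll": 0,"hand": 0.052},
    {"slide": [0,0.015,0],"roll": 0,"hand": 0.054}
  ]
}}

```text
time: 11.15
tcp_pos: [0.5758, -0.1455, 0.1691]
tool_rot: [180.0, 0.0, -7.3]
wrist_force: [0.5, -0.2, 0.4]
finger_gap: 0.0508
gripper_force: 0.1
```

Emit:
{"op": "arm_command", "data": {
  "plan": [
    {"slide": [0,0.003,0],"roll": 0,"hand": 0.061},
    {"slide": [0,0.0065,0],"roll": 0,"hand": 0.068},
    {"slide": [0,0.01,0],"roll": 0,"hand": 0.075},
    {"slide": [0,0.0125,0],"roll": 0,"hand": 0.08},
    {"slide": [0,0.013,0],"roll": 0,"hand": 0.08}
  ]
}}

```text
time: 11.65
tcp_pos: [0.5742, -0.158, 0.1691]
tool_rot: [180.0, 0.0, -7.3]
wrist_force: [0.2, 0.2, -0.6]
finger_gap: 0.0781
gripper_force: 0.1
```

Emit:
{"op": "arm_command", "data": {
  "plan": [
    {"slide": [0,-0.006,0.002],"roll": 0,"hand": 0.08},
    {"slide": [0,-0.0115,0.0045],"roll": 0,"hand": 0.08},
    {"slide": [0,-0.017,0.007],"roll": 0,"hand": 0.08},
    {"slide": [0,-0.022,0.01],"roll": 0,"hand": 0.08},
    {"slide": [0,-0.0265,0.013],"roll": 0,"hand": 0.08}
  ]
}}

```text
time: 12.15
tcp_pos: [0.5777, -0.1306, 0.1558]
tool_rot: [-180.0, 0.0, -7.3]
wrist_force: [0.2, 1.5, -0.1]
finger_gap: 0.08
gripper_force: 0.4
```

Emit:
{"op": "arm_command", "data": {
  "plan": [
    {"slide": [0,-0.0045,0.003],"roll": 0,"hand": 0.08},
    {"slide": [0,-0.009,0.0065],"roll": 0,"hand": 0.08},
    {"slide": [0,-0.0135,0.0105],"roll": 0,"hand": 0.08},
    {"slide": [0,-0.0175,0.0145],"roll": 0,"hand": 0.08},
    {"slide": [0,-0.0205,0.018],"roll": 0,"hand": 0.08}
  ]
}}

```text
time: 12.65
tcp_pos: [0.5803, -0.1106, 0.1378]
tool_rot: [-180.0, 0.0, -7.3]
wrist_force: [0.9, 1.6, 0.2]
finger_gap: 0.0801
gripper_force: 0.6
```

```bash
cat >> h.py <<'E'
A7=-7.3;NEST=np.array([.599,-.2004]);YS=np.array([np.cos(np.radians(A7)),np.sin(np.radians(A7))]);XS=np.array([YS[1],-YS[0]])
def st(p): p=np.array(p);return np.round([(p[:2]-NEST)@XS*1e3,(p[:2]-NEST)@YS*1e3,(p[2]-.058)*1e3],1)
def st2w(x,y,z): return np.r_[NEST+x/1e3*XS+y/1e3*YS,z/1e3+.058]
E
python3 - <<'E'
from h import *
s=get_obs();print(s['time'],st(s['tcp_pos']),s['finger_gap'],s['wrist_force'],s['gripper_force'])
# estimate tilt from blue rail ends in top view + scene
for n in("top","scene"):
    f=grab_frame(n);c=f['color']
    b=c.astype(int);m=((b[...,0]>b[...,2]*1.6)&(b[...,0]>b[...,1]*1.25)&(b[...,0]>50)).astype(np.uint8)
    k,l,t,ce=cv2.connectedComponentsWithStats(m)
    for i in np.argsort(-t[1:,4])[:4]+1: print(n,t[i].tolist(),np.round(ce[i],1))
    for phi in(30,45,55):
      for piv in(-40,-5):
        u=np.array([-np.sin(np.radians(phi)),np.cos(np.radians(phi))]);nn=np.array([u[1],-u[0]])
        q=np.array([piv,0])+118*u+5*nn
        print(n,phi,piv,np.round(proj(f,[st2w(q[0],y,q[1]) for y in(-78,78)])).tolist())
E
```

```text
12.65 [-86.7 -30.   79.8] 0.08010304910285672 [0.92830859 1.63114458 0.15547905] 0.5562731064856052
top [313, 149, 7, 17, 103] [316.  157.4]
top [465, 264, 9, 10, 65] [468.8 268.4]
top [463, 168, 8, 10, 63] [466.6 172.4]
top [138, 142, 3, 1, 3] [139. 142.]
top 30 -40 [[322.0, 212.0], [328.0, 147.0]]
top 30 -5 [[337.0, 214.0], [343.0, 148.0]]
top 45 -40 [[311.0, 211.0], [317.0, 147.0]]
top 45 -5 [[325.0, 213.0], [331.0, 148.0]]
top 55 -40 [[304.0, 211.0], [310.0, 147.0]]
top 55 -5 [[318.0, 212.0], [324.0, 149.0]]
scene [116, 187, 33, 48, 389] [132.1 203.6]
scene [303, 176, 20, 19, 87] [312.8 184.8]
scene [312, 163, 15, 15, 79] [318.9 170.1]
scene [291, 146, 15, 15, 72] [298.2 152.3]
scene 30 -40 [[334.0, 162.0], [301.0, 136.0]]
scene 30 -5 [[347.0, 159.0], [312.0, 134.0]]
scene 45 -40 [[324.0, 171.0], [292.0, 144.0]]
scene 45 -5 [[336.0, 168.0], [303.0, 141.0]]
scene 55 -40 [[318.0, 178.0], [287.0, 150.0]]
scene 55 -5 [[331.0, 175.0], [299.0, 147.0]]
```

Emit:
{"op": "arm_command", "data": {
  "plan": [
    {"slide": [0,-0.003,0.0033],"roll": 0,"hand": 0.08},
    {"slide": [0,-0.006,0.0068],"roll": 0,"hand": 0.08},
    {"slide": [0,-0.009,0.0103],"roll": 0,"hand": 0.08},
    {"slide": [0,-0.012,0.0143],"roll": 0,"hand": 0.08},
    {"slide": [0,-0.012,0.0143],"roll": 0,"hand": 0.08}
  ]
}}

```text
time: 13.25
tcp_pos: [0.5814, -0.0988, 0.123]
tool_rot: [180.0, 0.1, -7.3]
wrist_force: [0.1, 0.4, 0.2]
finger_gap: 0.0801
gripper_force: 0.3
```

Emit:
{"op": "arm_command", "data": {
  "plan": [
    {"slide": [0,0.004,0],"roll": 0,"hand": 0.08},
    {"slide": [0,0.008,0],"roll": 0,"hand": 0.08},
    {"slide": [0,0.012,0],"roll": 0,"hand": 0.08},
    {"slide": [0,0.016,0],"roll": 0,"hand": 0.08},
    {"slide": [0,0.02,0],"roll": 0,"hand": 0.08}
  ]
}}

```text
time: 13.75
tcp_pos: [0.5787, -0.1192, 0.1239]
tool_rot: [-180.0, 0.1, -7.3]
wrist_force: [-3.0, 4.8, 2.0]
finger_gap: 0.0799
gripper_force: 1.9
```

```bash
cat >> h.py <<'E'
def tiltfit():
    f=grab_frame("scene");g=grab_frame("top");s=get_obs()
    print(s['time'],st(s['tcp_pos']),'gap',round(s['finger_gap'],4),np.round(s['wrist_force'],1))
    out=[]
    for F,lim in((f,(280,130,345,205)),(g,(295,140,345,250))):
        b=F['color'].astype(int);w=((b[...,0]>b[...,2]*1.6)&(b[...,0]>b[...,1]*1.25)&(b[...,0]>50)).astype(np.uint8)
        m=np.zeros_like(w);m[lim[1]:lim[3],lim[0]:lim[2]]=1;out.append((F,w*m))
    def cost(p,prn=False):
        phi,piv=np.radians(p[0]),p[1];u=np.array([-np.sin(phi),np.cos(phi)]);n=np.array([u[1],-u[0]]);J=0
        for F,w in out:
            P=[]
            for a in(102,118):
                for b in(-2.5,7.5):
                    q=np.array([piv,0])+a*u+b*n
                    P+=[st2w(q[0],y,q[1]) for y in(-78,78)]
            h=cv2.convexHull(proj(F,P).astype(np.float32));im=np.zeros(w.shape,np.uint8);cv2.fillConvexPoly(im,np.round(h*256).astype(np.int32),255,cv2.LINE_AA,8)
            J+=((w>0)*(1-im/255.)).sum()*3+(im/255.*(w==0)).sum()*.3
        return J
    best=min(((cost((a,b)),a,b) for a in range(20,97,3) for b in range(-50,9,4)))
    r=minimize(cost,best[1:],method='Nelder-Mead',options=dict(initial_simplex=np.array(best[1:])+np.array([[0,0],[3,0],[0,4.]])))
    print('tilt,pivot',np.round(r.x,1),r.fun,[int(w.sum()) for _,w in out]);return out
E
python3 -c "
from h import *
tiltfit()"
```

```text
13.85 [-77.4 -29.7  66. ] gap 0.08 [-0.6  0.9 -0.6]
tilt,pivot [ 56.7 -20.7] 500.6670588235294 [274, 106]
```

Emit:
{"op": "arm_command", "data": {
  "plan": [
    {"slide": [0,0.004,0],"roll": 0,"hand": 0.08},
    {"slide": [0,0.008,0],"roll": 0,"hand": 0.08},
    {"slide": [0,0.012,0],"roll": 0,"hand": 0.08},
    {"slide": [0,0.016,0],"roll": 0,"hand": 0.08},
    {"slide": [0,0.018,0],"roll": 0,"hand": 0.08}
  ]
}}

```text
time: 14.35
tcp_pos: [0.5773, -0.1367, 0.1242]
tool_rot: [-180.0, -0.1, -7.3]
wrist_force: [-2.0, 5.6, 3.0]
finger_gap: 0.0803
gripper_force: 2.8
```

```bash
python3 -c "
from h import *
tiltfit()"
```

```text
14.45 [-60.2 -29.7  66.1] gap 0.0804 [-2.1  4.7  2.2]
tilt,pivot [ 54.4 -10.2] 581.5364705882353 [270, 106]
```

Emit:
{"op": "arm_command", "data": {
  "plan": [
    {"slide": [0,-0.003,0.0045],"roll": 0,"hand": 0.08},
    {"slide": [0,-0.006,0.009],"roll": 0,"hand": 0.08},
    {"slide": [0,-0.0085,0.0135],"roll": 0,"hand": 0.08},
    {"slide": [0,-0.0106,0.018],"roll": 0,"hand": 0.08},
    {"slide": [0,-0.0106,0.018],"roll": 0,"hand": 0.08}
  ]
}}

```text
time: 14.95
tcp_pos: [0.5784, -0.1261, 0.1049]
tool_rot: [180.0, 0.0, -7.3]
wrist_force: [0.9, 0.9, -1.1]
finger_gap: 0.0799
gripper_force: 0.6
```

Emit:
{"op": "arm_command", "data": {
  "plan": [
    {"slide": [0,-0.001,0.003],"roll": 0,"hand": 0.08},
    {"slide": [0,-0.0018,0.006],"roll": 0,"hand": 0.08},
    {"slide": [0,-0.0026,0.009],"roll": 0,"hand": 0.08},
    {"slide": [0,-0.0034,0.0115],"roll": 0,"hand": 0.08},
    {"slide": [0,-0.0034,0.0115],"roll": 0,"hand": 0.08}
  ]
}}

```text
time: 15.45
tcp_pos: [0.5784, -0.123, 0.0939]
tool_rot: [180.0, 0.1, -7.3]
wrist_force: [-0.9, 0.6, 0.7]
finger_gap: 0.0802
gripper_force: 0.0
```

```bash
python3 -c "
from h import *
tiltfit()"
```

```text
15.55 [-74.1 -30.   36.3] gap 0.0798 [ 0.5  0.4 -0.4]
tilt,pivot [73.3 -6.1] 366.9117647058824 [284, 107]
```

Emit:
{"op": "arm_command", "data": {
  "plan": [
    {"slide": [0,-0.002,0],"roll": 0,"hand": 0.08},
    {"slide": [0,-0.004,0],"roll": 0,"hand": 0.08},
    {"slide": [0,-0.007,0],"roll": 0,"hand": 0.08},
    {"slide": [0,-0.012,-0.002],"roll": 0,"hand": 0.08},
    {"slide": [0,-0.018,-0.01],"roll": 0,"hand": 0.08}
  ]
}}

```text
time: 16.05
tcp_pos: [0.5804, -0.1047, 0.1039]
tool_rot: [180.0, 0.1, -7.3]
wrist_force: [-0.8, 0.6, 0.2]
finger_gap: 0.0804
gripper_force: 0.0
```

Emit:
{"op": "arm_command", "data": {
  "plan": [
    {"slide": [0,-0.01,-0.03],"roll": 0,"hand": 0.08},
    {"slide": [0,-0.02,-0.07],"roll": 0,"hand": 0.06},
    {"slide": [0,-0.03,-0.11],"roll": 0,"hand": 0.04},
    {"slide": [0,-0.03,-0.15],"roll": 0,"hand": 0.02},
    {"slide": [0,-0.03,-0.16],"roll": 0,"hand": 0.0}
  ]
}}

```text
time: 16.55
tcp_pos: [0.5872, -0.0748, 0.2711]
tool_rot: [-179.9, -0.6, -7.2]
wrist_force: [0.4, 0.2, -0.8]
finger_gap: 0.0559
gripper_force: 0.0
```

```bash
python3 -c "
from h import *
o=tiltfit()
c=o[0][0]['color'][90:230,270:420];c=cv2.resize(c,None,fx=3,fy=3,interpolation=cv2.INTER_CUBIC)
f=grab_frame('wrist');import pickle;pickle.dump(f,open('w3.pkl','wb'))
d=cv2.resize(o[1][0]['color'][120:260,290:440],None,fx=2.3,fy=3,interpolation=cv2.INTER_CUBIC)
cv2.imwrite('pics/laid.png',np.hstack([c,d]))
"
```

```text
16.65 [-122.9  -29.1  209.3] gap 0.048 [-0.  -0.1 -0.3]
tilt,pivot [76.4  2.3] 383.5529411764706 [358, 21]
```

View pics/laid.png

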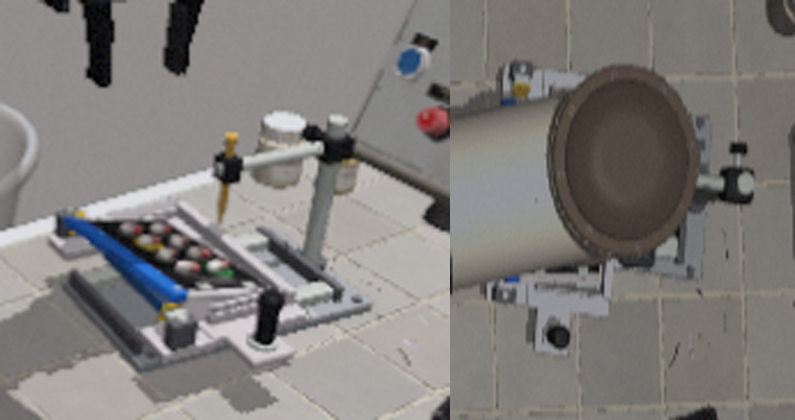

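Frame is laid card up, rail resting on both yellow blades; green-ringed pocket at the near right, yellow-ringed at the far left. Now press the rail's middle with closed fingers.

Emit:
{"op": "arm_command", "data": {
  "plan": [
    {"slide": [0.015,0.008,0.03],"roll": 0,"hand": 0},
    {"slide": [0.03,0.0085,0.07],"roll": 0,"hand": 0},
    {"slide": [0.03,0.0085,0.11],"roll": 0,"hand": 0},
    {"slide": [0.03,0.0085,0.14],"roll": 0,"hand": 0},
    {"slide": [0.03,0.0085,0.155],"roll": 0,"hand": 0}
  ]
}}

```text
time: 17.2
tcp_pos: [0.6096, -0.0878, 0.1032]
tool_rot: [179.9, 0.6, -7.4]
wrist_force: [-1.6, 1.9, 5.7]
finger_gap: 0.0048
gripper_force: 3.0
```

Emit:
{"op": "arm_command", "data": {
  "plan": [
    {"slide": [0,0,0.003],"roll": 0,"hand": 0},
    {"slide": [0,0,0.006],"roll": 0,"hand": 0},
    {"slide": [0,0,0.009],"roll": 0,"hand": 0},
    {"slide": [0,0,0.012],"roll": 0,"hand": 0},
    {"slide": [0,0,0.015],"roll": 0,"hand": 0}
  ]
}}

```text
time: 17.7
tcp_pos: [0.6139, -0.0876, 0.0947]
tool_rot: [-180.0, -0.1, -7.3]
wrist_force: [1.1, 0.2, -0.1]
finger_gap: 0.0003
gripper_force: 0.0
```

```bash
python3 -c "
from h import *
s=get_obs();print(s['time'],st(s['tcp_pos']),s['tcp_pos'],np.round(s['wrist_force'],1),s['finger_gap'])"
```

```text
17.7 [-113.8    0.5   36.7] [ 0.61391399 -0.08758891  0.09465283] [ 1.1  0.2 -0.1] 0.0002827868312122138
```

Emit:
{"op": "arm_command", "data": {
  "plan": [
    {"slide": [0,0,0.002],"roll": 0,"hand": 0},
    {"slide": [0,0,0.004],"roll": 0,"hand": 0},
    {"slide": [0,0,0.006],"roll": 0,"hand": 0},
    {"slide": [0,0,0.008],"roll": 0,"hand": 0},
    {"slide": [0,0,0.01],"roll": 0,"hand": 0}
  ]
}}

```text
time: 18.2
tcp_pos: [0.6157, -0.0875, 0.0881]
tool_rot: [180.0, -0.3, -7.2]
wrist_force: [-2.5, 2.2, 18.5]
finger_gap: 0.0003
gripper_force: 8.8
```

Emit:
{"op": "arm_command", "data": {
  "plan": [
    {"slide": [0,0,0.002],"roll": 0,"hand": 0},
    {"slide": [0,0,0.004],"roll": 0,"hand": 0},
    {"slide": [0,0,0.006],"roll": 0,"hand": 0},
    {"slide": [0,0,0.008],"roll": 0,"hand": 0},
    {"slide": [0,0,0.01],"roll": 0,"hand": 0}
  ]
}}

```text
time: 18.7
tcp_pos: [0.623, -0.0881, 0.0868]
tool_rot: [179.9, -1.4, -6.9]
wrist_force: [-3.2, 1.6, 43.0]
finger_gap: 0.0007
gripper_force: 20.6
```

High force without descent: back off and look at it closely.

Emit:
{"op": "arm_command", "data": {
  "plan": [
    {"slide": [0,0,-0.03],"roll": 0,"hand": 0},
    {"slide": [0,0,-0.075],"roll": 0,"hand": 0},
    {"slide": [-0.005,0.005,-0.12],"roll": 0,"hand": 0},
    {"slide": [-0.02,0.015,-0.165],"roll": 0,"hand": 0},
    {"slide": [-0.038,0.029,-0.205],"roll": 0,"hand": 0}
  ]
}}

```text
time: 19.2
tcp_pos: [0.5722, -0.1115, 0.2816]
tool_rot: [-180.0, -0.1, -7.2]
wrist_force: [1.6, -0.2, -0.3]
finger_gap: 0.0007
gripper_force: 0.0
```

Emit:
{"op": "arm_command", "data": {
  "plan": [
    {"slide": [0,0,-0.011],"roll": 0,"hand": 0},
    {"slide": [0,0,-0.011],"roll": 0,"hand": 0},
    {"slide": [0,0,-0.011],"roll": 0,"hand": 0},
    {"slide": [0,0,-0.011],"roll": 0,"hand": 0},
    {"slide": [0,0,-0.011],"roll": 0,"hand": 0}
  ]
}}

```text
time: 19.7
tcp_pos: [0.5719, -0.1113, 0.2881]
tool_rot: [180.0, 0.2, -7.3]
wrist_force: [-0.5, 0.6, -0.3]
finger_gap: 0.0001
gripper_force: 0.0
```

```bash
python3 -c "
from h import *
import pickle
o=tiltfit()
f=grab_frame('wrist');g=get_obs();print(g['tcp_pos'],g['tool_rot']);pickle.dump((f,o[0][0]),open('w4.pkl','wb'))
a=cv2.resize(f['color'][0:220,150:330],None,fx=2.7,fy=2.7,interpolation=cv2.INTER_CUBIC)
b=cv2.resize(o[0][0]['color'][125:215,275:355],None,fx=3.85,fy=3.85,interpolation=cv2.INTER_CUBIC)
im=np.zeros((600,800,3),np.uint8);im[:a.shape[0],:a.shape[1]]=a;im[:b.shape[0],490:490+b.shape[1]]=b[:,:310]
cv2.imwrite('pics/press.png',im)
"
```

```text
19.8 [-84.9 -38.  230.9] gap 0.0004 [-0.   0.3 -0. ]
tilt,pivot [ 74.5 -12.4] 541.6823529411765 [269, 50]
[ 0.57213249 -0.11138016  0.28921622] [ 1.79976956e+02  1.13426490e-01 -7.28135324e+00]
```

View pics/press.png

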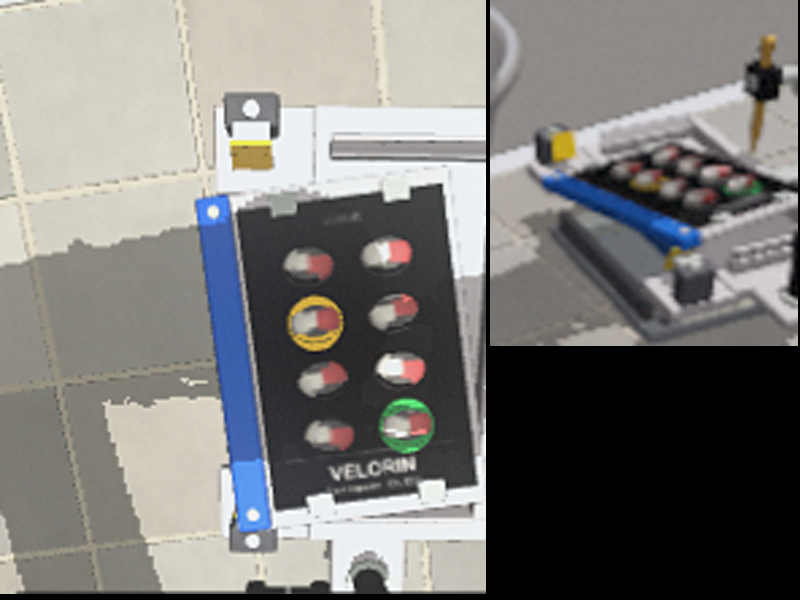

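The frame is skewed: yawed ~7° and shifted toward the robot. Its near rail end sits on the near catch/housing (252,530); the far end (213,200) has come off its blade. Green pocket at (407,425), yellow at (315,322). Next: fit the full pose.

```bash
cat >> h.py <<'E'
def fitframe(W,Sc,corners,p0,box=None):
    # p: stage x,y,z (mm) of frame origin(mid lower edge), rotvec perturbation about seated pose (deg)
    R0=np.array([[0,0,-1.],[0,1,0],[1,0,0]]) # cols: frame x->up, y->stage y, z->-stage x  (stage coords)
    def tow(p,P):
        R=Rn.from_euler('zyx',p[3:],degrees=True).as_matrix()@R0
        return np.array([st2w(*(R@np.array(q)+p[:3])) for q in P])
    ms=[]
    for F,b in((W,(150,50,270,215)),(Sc,(280,130,345,205))):
        c=F['color'].astype(int);w=((c[...,0]>c[...,2]*1.6)&(c[...,0]>c[...,1]*1.25)&(c[...,0]>50)).astype(np.uint8)
        m=np.zeros_like(w);b=b if F is Sc or not box else box;m[b[1]:b[3],b[0]:b[2]]=1;ms.append((F,cv2.GaussianBlur((w*m*255).astype(np.uint8),(0,0),1.2)/255.))
    box=[(a,b,c) for a in(-5,5) for b in(-78,78) for c in(102,118)]
    def cost(p):
        J=0
        for F,w in ms:
            h=cv2.convexHull(proj(F,tow(p,box)).astype(np.float32));im=np.zeros(w.shape,np.uint8);cv2.fillConvexPoly(im,np.round(h*256).astype(np.int32),255,cv2.LINE_AA,8)
            J+=((w-cv2.GaussianBlur(im,(0,0),1.2)/255.)**2).sum()/max(w.sum(),1)*100
        for P,uv in corners: J+=2*((proj(W,tow(p,[P]))[0]-uv)**2).sum()**.5
        return J
    best=None
    p=np.array(p0,float)
    for sc in(1,1,.4,.4):
        r=minimize(cost,p,method='Nelder-Mead',options=dict(maxiter=900,initial_simplex=p+sc*np.vstack([np.zeros(6),np.diag([8,8,8,5,5,5.])])));p=r.x
    return p,r.fun,tow
E
cat > ff.py <<'E'
from h import *
import pickle
f,sc=pickle.load(open('w4.pkl','rb'))
S=lambda u,v:np.array([(u+.5)/2.7-.5+150,(v+.5)/2.7-.5])
cor=[((2.5,78,0),S(447,171)),((5,78,118),S(197,201)),((5,-78,118),S(241,532)),((5,-78,102),S(271,526)),((5,78,102),S(229,197))]
p,j,tow=fitframe(f,sc,cor,[-5,-10,4,-6,-6,0])
print(np.round(p,1),j)
for n,q in(('railF',(0,78,110)),('railN',(0,-78,110)),('lowF',(0,78,0)),('lowN',(0,-78,0)),('railmid',(0,0,110))):print(n,st(tow(p,[q])[0]))
E
python3 ff.py
```

```text
[ -0.2  16.3  11.9   7.2   1.3 -12.9] 23.556551730795707
railF [-119.1   78.9    0.3]
railN [-99.6 -72.1  34.5]
lowF [-10.   91.7  -5.2]
lowN [  9.5 -59.2  29.1]
railmid [-109.3    3.4   17.4]
```

```bash
python3 - <<'E'
from h import *
import pickle
f,sc=pickle.load(open('w4.pkl','rb'));f2=pickle.load(open('ws2.pkl','rb'))
S=lambda u,v:[(u+.5)/2.7-.5+150,(v+.5)/2.7-.5]
S2=lambda u,v:[(u+.5)/2.7-.5+140,(v+.5)/2.7-.5+10]
for n,F,q,z in(('cFin',f,S(252,169),.067),('cFout',f,S(252,140),.086),('holeF',f,S(251,108),.084),('holeN',f,S(252,540),.084),('sideFin',f,S(400,158),.058),('sideFout',f,S(400,135),.077),('holeF old',f2,S2(211,171),.084),('railholeF?',f,S(213,212),.066),('railholeN?',f,S(252,515),.095),('green@67',f,S(407,425),.07),('yel',f,S(315,322),.07)):
    p=unproj(F,[q],[z])[0];print(n,np.round(p,4),st(p))
E
```

```text
cFin [ 0.7022 -0.1121  0.067 ] [-100.7   91.1    9. ]
cFout [ 0.7107 -0.1142  0.086 ] [-99.7  99.9  28. ]
holeF [ 0.7237 -0.1154  0.084 ] [-100.1  112.9   26. ]
holeN [ 0.5328 -0.0894  0.084 ] [-101.7  -79.8   26. ]
sideFin [ 0.6997 -0.1805  0.058 ] [-32.5  97.4  -0. ]
sideFout [ 0.7064 -0.1785  0.077 ] [-35.4 103.7  19. ]
holeF old [ 0.7088 -0.1043  0.084 ] [-109.3   96.7   26. ]
railholeF? [ 0.6863 -0.0918  0.066 ] [-118.9   72.8    8. ]
railholeN? [ 0.5484 -0.092   0.095 ] [-101.   -63.9   37. ]
green@67 [ 0.5772 -0.1712  0.07  ] [-26.2 -25.3  12. ]
yel [ 0.6314 -0.1324  0.07  ] [-71.5  23.5  12. ]
```

The nest itself has moved (+9 mm x, +17 mm y), so the frame now lies ~14 mm too near the robot relative to it, near side up on the side fence and housing. I'll push the near rail end +y with the closed fingers.

```bash
sed -i 's/NEST=np.array(\[.599,-.2004\])/NEST=np.array([.6149,-.2117])/' h.py; python3 - <<'E'
from h import *
s=get_obs();print(st(s['tcp_pos']))
p=st2w(-109,-107,39);print(p);go((*p,A7))
E
```

```text
[-94.1 -55.2 231.2]
[ 0.52261734 -0.08998759  0.097     ]
slide [-0.0518, -0.0149, 0.1922] roll 0.02
```

Emit:
{"op": "arm_command", "data": {
  "plan": [
    {"slide": [-0.025,-0.007,0.03],"roll": 0,"hand": 0},
    {"slide": [-0.052,-0.015,0.07],"roll": 0,"hand": 0},
    {"slide": [-0.052,-0.015,0.115],"roll": 0,"hand": 0},
    {"slide": [-0.052,-0.015,0.155],"roll": 0,"hand": 0},
    {"slide": [-0.052,-0.015,0.175],"roll": 0,"hand": 0}
  ]
}}

```text
time: 20.35
tcp_pos: [0.52, -0.09, 0.1118]
tool_rot: [180.0, 0.3, -7.3]
wrist_force: [0.1, 0.7, -0.0]
finger_gap: 0.0007
gripper_force: 0.0
```

Emit:
{"op": "arm_command", "data": {
  "plan": [
    {"slide": [0,0,0.008],"roll": 0,"hand": 0},
    {"slide": [0,0,0.017],"roll": 0,"hand": 0},
    {"slide": [0.003,0,0.017],"roll": 0,"hand": 0},
    {"slide": [0.006,0,0.017],"roll": 0,"hand": 0},
    {"slide": [0.009,0,0.017],"roll": 0,"hand": 0}
  ]
}}

```text
time: 20.85
tcp_pos: [0.5321, -0.0911, 0.0993]
tool_rot: [-180.0, -0.1, -7.3]
wrist_force: [-1.8, 2.3, 0.6]
finger_gap: 0.0008
gripper_force: 1.3
```

Emit:
{"op": "arm_command", "data": {
  "plan": [
    {"slide": [0.002,0,0],"roll": 0,"hand": 0},
    {"slide": [0.004,0,0],"roll": 0,"hand": 0},
    {"slide": [0.006,0,0],"roll": 0,"hand": 0},
    {"slide": [0.008,0,0],"roll": 0,"hand": 0},
    {"slide": [0.01,0,0],"roll": 0,"hand": 0}
  ]
}}

```text
time: 21.35
tcp_pos: [0.5415, -0.0925, 0.0986]
tool_rot: [180.0, -0.0, -7.3]
wrist_force: [-4.1, 2.2, 2.5]
finger_gap: 0.0003
gripper_force: 1.7
```

```bash
cat > look.py <<'E'
from h import *
import pickle
f=grab_frame('wrist');sc=grab_frame('scene');t=grab_frame('top');s=get_obs();print(s['time'],st(s['tcp_pos']),np.round(s['wrist_force'],1))
def blue(F,b):
    c=F['color'].astype(int);w=(c[...,0]>c[...,2]*1.6)&(c[...,0]>c[...,1]*1.25)&(c[...,0]>50)
    ys,xs=np.nonzero(w[b[1]:b[3],b[0]:b[2]]);
    if len(xs)<5: return 'none'
    r=cv2.minAreaRect(np.c_[xs+b[0],ys+b[1]].astype(np.float32));return len(xs),np.round(cv2.boxPoints(r),0).astype(int).tolist()
print('top',blue(t,(295,140,345,250)));print('scene',blue(sc,(270,130,345,205)));print('wrist',blue(f,(100,0,400,215)))
E
python3 look.py
```

```text
21.5 [-108.8  -87.7   40.5] [-2.1  1.3  2.2]
top (262, [[310, 147], [316, 147], [318, 189], [312, 189]])
scene (222, [[286, 172], [289, 164], [324, 182], [320, 189]])
wrist (5776, [[215, 0], [248, -4], [272, 213], [239, 217]])
```

Emit:
{"op": "arm_command", "data": {
  "plan": [
    {"slide": [-0.008,0,0],"roll": 0,"hand": 0},
    {"slide": [-0.008,0,-0.045],"roll": 0,"hand": 0},
    {"slide": [0.005,0.007,-0.09],"roll": 0,"hand": 0},
    {"slide": [0.025,0.015,-0.14],"roll": 0,"hand": 0},
    {"slide": [0.033,0.015,-0.19],"roll": 0,"hand": 0}
  ]
}}

```text
time: 22.0
tcp_pos: [0.5717, -0.1122, 0.285]
tool_rot: [180.0, -0.1, -7.3]
wrist_force: [1.2, 0.0, -0.6]
finger_gap: 0.0006
gripper_force: 0.0
```

```bash
cat > scan.py <<'E'
from h import *
import pickle
for _ in range(4): grab_frame('top')
f=grab_frame('wrist');sc=grab_frame('scene');s=get_obs();print(s['time'],st(s['tcp_pos']),s['tool_rot'][2])
pickle.dump((f,sc),open('w5.pkl','wb'))
hsv=cv2.cvtColor(f['color'],cv2.COLOR_BGR2HSV).astype(int);H,S,V=hsv[...,0],hsv[...,1],hsv[...,2]
for n,m in(('yellow',(abs(H-24)<9)&(S>130)&(V>60)),('green',(abs(H-68)<18)&(S>110)&(V>50)),('blue',(abs(H-110)<10)&(S>120)&(V>50))):
    m=m.astype(np.uint8);m[225:]=0
    k,l,t,ce=cv2.connectedComponentsWithStats(m)
    for i in range(1,k):
        if t[i,4]<25: continue
        ys,xs=np.nonzero(l==i);r=cv2.minAreaRect(np.c_[xs,ys].astype(np.float32))
        print(n,t[i].tolist(),np.round(ce[i],1),np.round(cv2.boxPoints(r),1).tolist())
E
python3 scan.py
```

```text
22.3 [-93.9 -56.9 224. ] -7.312190648363195
yellow [235, 43, 15, 11, 151] [242.4  48. ] [[235.0, 43.0], [249.0, 43.0], [249.0, 53.0], [235.0, 53.0]]
yellow [257, 99, 21, 21, 154] [267.3 109.9] [[257.0, 99.0], [277.0, 99.0], [277.0, 119.0], [257.0, 119.0]]
yellow [353, 119, 11, 13, 81] [357.2 125.6] [[351.0, 121.5999984741211], [359.3999938964844, 118.5], [363.5, 129.3000030517578], [355.1000061035156, 132.5]]
yellow [507, 192, 5, 9, 25] [508.8 196. ] [[504.5, 197.5], [510.0, 192.0], [512.5, 194.5], [507.0, 200.0]]
green [291, 139, 20, 9, 70] [299.8 141.6] [[289.8999938964844, 140.10000610351562], [309.1000061035156, 137.10000610351562], [310.20001220703125, 144.0], [291.0, 147.0]]
green [291, 150, 21, 9, 71] [300.9 154.9] [[291.0, 150.0], [311.0, 150.0], [311.0, 158.0], [291.0, 158.0]]
blue [223, 61, 27, 127, 1487] [235.8 123.9] [[222.39999389648438, 62.099998474121094], [234.5, 60.599998474121094], [249.39999389648438, 186.5], [237.1999969482422, 187.89999389648438]]
```

```bash
cat > fit5.py <<'E'
from h import *
import pickle,sys
f,sc=pickle.load(open('w5.pkl','rb'))
c=np.array(eval(sys.argv[1]));cat=eval(sys.argv[2])
print('catchF (expect -109.5,78.9):',st(unproj(f,[cat],[.0765])[0]))
top=c[np.argsort(c[:,1])];a=top[:2][np.argsort(top[:2,0])];b=top[2:][np.argsort(top[2:,0])]
cor=[((5,78,118),a[0]),((5,78,102),a[1]),((5,-78,118),b[0]),((5,-78,102),b[1])]
p,j,tow=fitframe(f,sc,cor,eval(sys.argv[3]) if len(sys.argv)>3 else [-5,-5,8,6,2,-6],(100,0,300,222))
print(np.round(p,1),j)
for n,q in(('railF',(0,78,110)),('railN',(0,-78,110)),('lowF',(0,78,0)),('lowN',(0,-78,0))):print(n,st(tow(p,[q])[0]))
E
python3 fit5.py "[[222.4,62.1],[234.5,60.6],[249.4,186.5],[237.2,187.9]]" "(242.4,48.5)"
```

```text
catchF (expect -109.5,78.9): [-110.    88.2   18.5]
[ -9.9  11.    8.5   6.6   3.1 -13.2] 19.09320066320291
railF [-128.    75.5   -0. ]
railN [-110.1  -75.5   34.4]
lowF [-18.9  86.5  -8.7]
lowN [ -1.  -64.6  25.7]
```

```bash
sed -i 's/NEST=np.array(\[.6149,-.2117\])/NEST=np.array([.6241,-.2129])/' h.py; python3 - <<'E'
from h import *
s=get_obs();print(st(s['tcp_pos']),s['tcp_pos'])
p=st2w(-160,50,9);go((*p,A7))
E
```

```text
[-94.  -66.2 224. ] [ 0.57037839 -0.1112952   0.28203697]
slide [0.1162, -0.0661, 0.215] roll -0.01
```

Emit:
{"op": "arm_command", "data": {
  "plan": [
    {"slide": [0.03,-0.025,0],"roll": 0,"hand": 0},
    {"slide": [0.065,-0.05,0.02],"roll": 0,"hand": 0},
    {"slide": [0.1,-0.066,0.05],"roll": 0,"hand": 0},
    {"slide": [0.116,-0.066,0.09],"roll": 0,"hand": 0},
    {"slide": [0.116,-0.066,0.13],"roll": 0,"hand": 0}
  ]
}}

```text
time: 22.8
tcp_pos: [0.6955, -0.06, 0.149]
tool_rot: [180.0, 0.1, -7.3]
wrist_force: [-1.3, -0.2, -0.6]
finger_gap: 0.0004
gripper_force: 0.0
```

Emit:
{"op": "arm_command", "data": {
  "plan": [
    {"slide": [0,0,0.03],"roll": 0,"hand": 0},
    {"slide": [0,0,0.06],"roll": 0,"hand": 0},
    {"slide": [0,0,0.08],"roll": 0,"hand": 0},
    {"slide": [0,0,0.085],"roll": 0,"hand": 0},
    {"slide": [0,0.004,0.085],"roll": 0,"hand": 0}
  ]
}}

```text
time: 23.3
tcp_pos: [0.6932, -0.0644, 0.0666]
tool_rot: [179.9, 0.2, -7.2]
wrist_force: [0.7, -0.6, 0.2]
finger_gap: 0.0004
gripper_force: 0.0
```

Emit:
{"op": "arm_command", "data": {
  "plan": [
    {"slide": [0,0.003,0],"roll": 0,"hand": 0},
    {"slide": [0,0.006,0],"roll": 0,"hand": 0},
    {"slide": [0,0.009,0],"roll": 0,"hand": 0},
    {"slide": [0,0.012,0],"roll": 0,"hand": 0},
    {"slide": [0,0.015,0],"roll": 0,"hand": 0}
  ]
}}

```text
time: 23.8
tcp_pos: [0.6928, -0.0796, 0.0692]
tool_rot: [-180.0, -0.1, -7.3]
wrist_force: [1.4, 1.3, -0.0]
finger_gap: 0.0004
gripper_force: 0.5
```

Emit:
{"op": "arm_command", "data": {
  "plan": [
    {"slide": [0,0.002,0],"roll": 0,"hand": 0},
    {"slide": [0,0.004,0],"roll": 0,"hand": 0},
    {"slide": [0,0.006,0],"roll": 0,"hand": 0},
    {"slide": [0,0.007,0],"roll": 0,"hand": 0},
    {"slide": [0,0.007,0],"roll": 0,"hand": 0}
  ]
}}

```text
time: 24.3
tcp_pos: [0.6913, -0.0866, 0.0684]
tool_rot: [180.0, 0.0, -7.3]
wrist_force: [0.5, 0.8, -0.2]
finger_gap: 0.0005
gripper_force: 0.2
```

Emit:
{"op": "arm_command", "data": {
  "plan": [
    {"slide": [0,-0.01,0],"roll": 0,"hand": 0},
    {"slide": [0,-0.01,-0.045],"roll": 0,"hand": 0},
    {"slide": [-0.01,0,-0.09],"roll": 0,"hand": 0},
    {"slide": [-0.035,0.01,-0.13],"roll": 0,"hand": 0},
    {"slide": [-0.065,0.025,-0.17],"roll": 0,"hand": 0}
  ]
}}

```text
time: 24.8
tcp_pos: [0.6246, -0.1019, 0.2381]
tool_rot: [180.0, 0.0, -7.2]
wrist_force: [0.7, 0.4, 1.7]
finger_gap: 0.0006
gripper_force: 0.0
```

Emit:
{"op": "arm_command", "data": {
  "plan": [
    {"slide": [-0.025,0.01,-0.03],"roll": 0,"hand": 0},
    {"slide": [-0.045,0.015,-0.05],"roll": 0,"hand": 0},
    {"slide": [-0.045,0.015,-0.05],"roll": 0,"hand": 0},
    {"slide": [-0.045,0.015,-0.05],"roll": 0,"hand": 0},
    {"slide": [-0.045,0.015,-0.05],"roll": 0,"hand": 0}
  ]
}}

```text
time: 25.3
tcp_pos: [0.5785, -0.1111, 0.2851]
tool_rot: [180.0, 0.2, -7.3]
wrist_force: [0.2, 0.1, -0.8]
finger_gap: 0.0002
gripper_force: 0.0
```

```bash
sed -i 's/range(4)/range(1)/' scan.py; python3 scan.py
```

```text
25.45 [-94.9 -57.9 227. ] -7.28357668426186
yellow [236, 48, 15, 11, 143] [243.3  52.5] [[236.0, 48.0], [250.0, 48.0], [250.0, 58.0], [236.0, 58.0]]
yellow [263, 106, 21, 21, 161] [273.4 116.7] [[263.0, 106.0], [283.0, 106.0], [283.0, 126.0], [263.0, 126.0]]
yellow [353, 126, 12, 12, 99] [358.4 131.9] [[351.0, 132.0], [359.0, 124.0], [366.5, 131.5], [358.5, 139.5]]
yellow [506, 196, 5, 10, 27] [507.9 200.7] [[503.8999938964844, 203.60000610351562], [509.0, 196.0], [512.0, 198.0], [506.8999938964844, 205.60000610351562]]
green [295, 147, 19, 8, 59] [303.3 149.9] [[294.6000061035156, 147.39999389648438], [312.6000061035156, 146.39999389648438], [313.0, 153.0], [295.0, 154.0]]
green [296, 158, 19, 10, 62] [304.5 163.9] [[296.0, 162.0], [314.0, 158.0], [315.5, 164.6999969482422], [297.5, 168.6999969482422]]
blue [233, 65, 18, 127, 1466] [241.1 128.3] [[232.10000610351562, 65.4000015258789], [244.10000610351562, 64.9000015258789], [250.10000610351562, 190.89999389648438], [238.10000610351562, 191.5]]
```

```bash
python3 fit5.py "[[232.1,65.4],[244.1,64.9],[250.1,190.9],[238.1,191.5]]" "(243,53)" "[-2,0,8,2,3,-12]"
```

```text
catchF (expect -109.5,78.9): [-110.2   79.    18.5]
[ -3.6  -5.1  11.5   2.5   1.9 -13.2] 19.71597899589048
railF [-116.9   66.9   -1.5]
railN [-110.   -84.9   33.9]
lowF [-7.1 70.8 -6.2]
lowN [ -0.1 -80.9  29.2]
```

Emit:
{"op": "arm_command", "data": {
  "plan": [
    {"slide": [-0.025,-0.007,0.03],"roll": 0,"hand": 0},
    {"slide": [-0.049,-0.014,0.07],"roll": 0,"hand": 0},
    {"slide": [-0.049,-0.014,0.115],"roll": 0,"hand": 0},
    {"slide": [-0.049,-0.014,0.155],"roll": 0,"hand": 0},
    {"slide": [-0.049,-0.014,0.175],"roll": 0,"hand": 0}
  ]
}}

```text
time: 25.95
tcp_pos: [0.5292, -0.0915, 0.1074]
tool_rot: [179.9, 0.4, -7.3]
wrist_force: [-0.4, -0.1, 0.1]
finger_gap: 0.0005
gripper_force: 0.0
```

Emit:
{"op": "arm_command", "data": {
  "plan": [
    {"slide": [0,0,0.008],"roll": 0,"hand": 0},
    {"slide": [0,0,0.0135],"roll": 0,"hand": 0},
    {"slide": [0.003,0,0.0135],"roll": 0,"hand": 0},
    {"slide": [0.006,0,0.0135],"roll": 0,"hand": 0},
    {"slide": [0.009,0,0.0135],"roll": 0,"hand": 0}
  ]
}}

```text
time: 26.45
tcp_pos: [0.5419, -0.0927, 0.0996]
tool_rot: [-180.0, -0.2, -7.3]
wrist_force: [-0.2, 0.6, 0.8]
finger_gap: 0.0006
gripper_force: 0.3
```

Emit:
{"op": "arm_command", "data": {
  "plan": [
    {"slide": [0.002,0,0],"roll": 0,"hand": 0},
    {"slide": [0.004,0,0],"roll": 0,"hand": 0},
    {"slide": [0.006,0,0],"roll": 0,"hand": 0},
    {"slide": [0.008,0,0],"roll": 0,"hand": 0},
    {"slide": [0.01,0,0],"roll": 0,"hand": 0}
  ]
}}

```text
time: 26.95
tcp_pos: [0.551, -0.094, 0.0984]
tool_rot: [-180.0, -0.0, -7.3]
wrist_force: [0.5, -0.1, 0.2]
finger_gap: 0.0002
gripper_force: 0.0
```

```bash
python3 look.py
```

```text
27.1 [-108.6  -87.8   40.2] [-0.   0.  -0.3]
top (252, [[310, 185], [316, 142], [322, 143], [316, 186]])
scene (238, [[286, 167], [291, 162], [321, 192], [316, 197]])
wrist (4827, [[228, 198], [233, -1], [265, 0], [259, 199]])
```

Emit:
{"op": "arm_command", "data": {
  "plan": [
    {"slide": [-0.006,0,0],"roll": 0,"hand": 0},
    {"slide": [-0.006,0,-0.045],"roll": 0,"hand": 0},
    {"slide": [0.005,0.007,-0.09],"roll": 0,"hand": 0},
    {"slide": [0.025,0.014,-0.14],"roll": 0,"hand": 0},
    {"slide": [0.03,0.014,-0.185],"roll": 0,"hand": 0}
  ]
}}

```text
time: 27.6
tcp_pos: [0.5784, -0.1122, 0.2848]
tool_rot: [180.0, 0.0, -7.3]
wrist_force: [1.4, 0.6, -0.5]
finger_gap: 0.0003
gripper_force: 0.0
```

```bash
sed -i 's/range(1)/range(4)/' scan.py; python3 scan.py
```

```text
27.9 [-94.7 -59.3 223.9] -7.304575490421509
yellow [236, 49, 15, 11, 142] [243.4  53.5] [[236.0, 49.0], [250.0, 49.0], [250.0, 59.0], [236.0, 59.0]]
yellow [262, 100, 20, 20, 154] [271.7 109.6] [[262.0, 100.0], [281.0, 100.0], [281.0, 119.0], [262.0, 119.0]]
yellow [353, 127, 12, 12, 97] [358.1 132.6] [[353.0, 127.0], [364.0, 127.0], [364.0, 138.0], [353.0, 138.0]]
yellow [237, 181, 14, 10, 118] [243.7 185.2] [[237.0, 181.0], [250.0, 181.0], [250.0, 190.0], [237.0, 190.0]]
green [289, 143, 18, 8, 67] [297.4 145.6] [[288.8999938964844, 148.0], [289.6000061035156, 141.8000030517578], [306.70001220703125, 143.8000030517578], [306.0, 150.0]]
green [287, 154, 19, 8, 48] [295.1 158.5] [[286.29998779296875, 160.10000610351562], [287.0, 153.89999389648438], [305.0, 156.0], [304.29998779296875, 162.1999969482422]]
blue [233, 58, 15, 121, 1339] [239.6 117.9] [[232.3000030517578, 178.0], [235.3000030517578, 58.0], [247.39999389648438, 58.29999923706055], [244.3000030517578, 178.3000030517578]]
```

```bash
python3 fit5.py "[[232.3,178],[235.3,58],[247.4,58.3],[244.3,178.3]]" "(243,53.5)" "[-2,0,5,-2,3,0]"
```

```text
catchF (expect -109.5,78.9): [-110.2   79.7   18.5]
[-6.2 -4.1 -3.9 -2.5  2.7 -2. ] 43.82539396146905
railF [-112.7   78.7   -1.7]
railN [-119.4  -77.1    4. ]
lowF [-2.9 73.8 -6.8]
lowN [ -9.6 -82.   -1. ]
```

Emit:
{"op": "arm_command", "data": {
  "plan": [
    {"slide": [0.004,-0.03,0.03],"roll": 0,"hand": 0},
    {"slide": [0.009,-0.06,0.07],"roll": 0,"hand": 0},
    {"slide": [0.009,-0.065,0.115],"roll": 0,"hand": 0},
    {"slide": [0.009,-0.065,0.155],"roll": 0,"hand": 0},
    {"slide": [0.009,-0.065,0.19],"roll": 0,"hand": 0}
  ]
}}

```text
time: 28.4
tcp_pos: [0.5932, -0.048, 0.0894]
tool_rot: [179.9, 0.3, -7.3]
wrist_force: [0.9, -0.7, -0.6]
finger_gap: 0.0006
gripper_force: 0.0
```

Emit:
{"op": "arm_command", "data": {
  "plan": [
    {"slide": [0,0,0.012],"roll": 0,"hand": 0},
    {"slide": [0,0,0.022],"roll": 0,"hand": 0},
    {"slide": [0,0.004,0.025],"roll": 0,"hand": 0},
    {"slide": [0,0.008,0.025],"roll": 0,"hand": 0},
    {"slide": [0,0.012,0.025],"roll": 0,"hand": 0}
  ]
}}

```text
time: 28.9
tcp_pos: [0.5952, -0.0606, 0.0699]
tool_rot: [-180.0, -0.2, -7.3]
wrist_force: [0.2, 0.5, -0.0]
finger_gap: 0.0005
gripper_force: 0.0
```

```bash
python3 look.py
```

```text
29.05 [-147.3  -48.4   11.5] [0.5 0.6 1.2]
top (75, [[315, 142], [321, 142], [321, 157], [315, 157]])
scene (109, [[286, 167], [291, 162], [321, 192], [316, 197]])
wrist (6299, [[290, 214], [308, -1], [348, 3], [330, 217]])
```

Emit:
{"op": "arm_command", "data": {
  "plan": [
    {"slide": [0,0.003,0.001],"roll": 0,"hand": 0},
    {"slide": [0,0.006,0.002],"roll": 0,"hand": 0},
    {"slide": [0,0.009,0.002],"roll": 0,"hand": 0},
    {"slide": [0,0.012,0.002],"roll": 0,"hand": 0},
    {"slide": [0,0.0145,0.002],"roll": 0,"hand": 0}
  ]
}}

```text
time: 29.55
tcp_pos: [0.592, -0.0747, 0.0662]
tool_rot: [-180.0, 0.0, -7.3]
wrist_force: [-0.8, 1.0, 0.2]
finger_gap: 0.0007
gripper_force: 0.5
```

```bash
python3 look.py
```

```text
29.7 [-132.9  -48.9    8.3] [-0.3 -0.3  0.3]
top (101, [[315, 144], [321, 144], [321, 162], [315, 162]])
scene (119, [[290, 168], [294, 164], [321, 193], [317, 197]])
wrist (6398, [[272, 214], [281, -1], [318, 0], [309, 216]])
```

Back to the look pose and scan.

Emit:
{"op": "arm_command", "data": {
  "plan": [
    {"slide": [0,-0.01,0],"roll": 0,"hand": 0},
    {"slide": [0,-0.01,-0.045],"roll": 0,"hand": 0},
    {"slide": [-0.005,0.01,-0.09],"roll": 0,"hand": 0},
    {"slide": [-0.01,0.03,-0.135],"roll": 0,"hand": 0},
    {"slide": [-0.01,0.038,-0.18],"roll": 0,"hand": 0}
  ]
}}

```text
time: 30.2
tcp_pos: [0.5768, -0.1115, 0.2484]
tool_rot: [180.0, -0.0, -7.3]
wrist_force: [1.8, 0.6, -0.8]
finger_gap: 0.0005
gripper_force: 0.0
```

Emit:
{"op": "arm_command", "data": {
  "plan": [
    {"slide": [0,0,-0.04],"roll": 0,"hand": 0},
    {"slide": [0,0,-0.04],"roll": 0,"hand": 0},
    {"slide": [0,0,-0.04],"roll": 0,"hand": 0},
    {"slide": [0,0,-0.04],"roll": 0,"hand": 0},
    {"slide": [0,0,-0.04],"roll": 0,"hand": 0}
  ]
}}

```text
time: 30.7
tcp_pos: [0.5771, -0.1107, 0.2846]
tool_rot: [180.0, 0.2, -7.3]
wrist_force: [0.2, -0.4, 1.0]
finger_gap: 0.0001
gripper_force: 0.0
```

```bash
sed -i 's/range(4)/range(0)/' scan.py; python3 scan.py
```

```text
30.8 [-95.3 -59.4 226.9] -7.280811284094427
yellow [236, 46, 15, 11, 139] [243.7  51.2] [[236.0, 46.0], [250.0, 46.0], [250.0, 56.0], [236.0, 56.0]]
yellow [264, 97, 20, 21, 157] [273.2 107.3] [[264.0, 97.0], [283.0, 97.0], [283.0, 117.0], [264.0, 117.0]]
yellow [354, 124, 12, 13, 95] [358.9 130.1] [[351.5, 130.5], [359.5, 122.5], [367.0, 130.0], [359.0, 138.0]]
yellow [237, 178, 14, 11, 120] [243.8 183. ] [[237.0, 178.0], [250.0, 178.0], [250.0, 188.0], [237.0, 188.0]]
yellow [507, 195, 4, 10, 28] [508.5 199.5] [[507.0, 195.0], [510.0, 195.0], [510.0, 204.0], [507.0, 204.0]]
green [290, 140, 19, 7, 71] [299.4 142.8] [[290.0, 140.0], [308.0, 140.0], [308.0, 146.0], [290.0, 146.0]]
green [291, 152, 18, 7, 47] [298.6 155.8] [[290.8999938964844, 153.0], [308.0, 152.0], [308.29998779296875, 157.60000610351562], [291.29998779296875, 158.60000610351562]]
blue [236, 54, 13, 124, 1363] [241.3 115.3] [[236.0, 177.0], [236.0, 54.0], [248.0, 54.0], [248.0, 177.0]]
```

```bash
python3 - <<'E'
from h import *
import pickle
f,sc=pickle.load(open('w5.pkl','rb'))
print('catches',st(unproj(f,[(243.5,51.2)],[.0765])[0]),st(unproj(f,[(243.5,183)],[.0765])[0]))
for n,zt,zl in(('seated',7.5,7.5),('on blades',25,25)):
    P=[st2w(x,y,zt) for x,y in((-118,78),(-118,-78),(-102,78),(-102,-78),(-102,74),(-102,-74))]
    print(n,np.round(proj(f,P),1).tolist(),'scene',np.round(proj(sc,P),1)[:4].tolist())
print(np.round(proj(f,[st2w(-110,s*y,z) for s in(1,-1) for y,z in((74,9),(82,28))]),1).tolist())
c=sc['color'].astype(int);w=(c[...,0]>c[...,2]*1.6)&(c[...,0]>c[...,1]*1.25)&(c[...,0]>50);w=w[150:210,275:345];ys,xs=np.nonzero(w);print(np.round(cv2.boxPoints(cv2.minAreaRect(np.c_[xs+275,ys+150].astype(np.float32))),1).tolist())
print([f['color'][v,242].tolist() for v in (52,54,56,58,60)],[f['color'][v,242].tolist() for v in (172,174,176,178,180,182)])
E
```

```text
catches [-110.    79.4   18.5] [-111.5  -79.7   18.5]
seated [[237.2, 54.2], [239.0, 179.8], [250.5, 54.2], [250.9, 179.8], [250.5, 57.8], [250.9, 176.9]] scene [[289.5, 164.8], [318.6, 193.1], [294.6, 163.7], [324.1, 191.7]]
on blades [[236.3, 51.4], [238.2, 183.0], [250.2, 51.4], [250.7, 183.0], [250.2, 55.1], [250.7, 180.0]] scene [[289.8, 159.3], [319.2, 187.2], [294.9, 158.2], [324.8, 185.8]]
[[243.8, 57.5], [243.1, 47.1], [244.9, 177.1], [244.4, 186.6]]
[[287.5, 166.5], [291.5, 162.5], [321.5, 192.5], [317.5, 196.5]]
[[75, 142, 170], [73, 143, 170], [67, 146, 173], [251, 245, 242], [242, 244, 244]] [[240, 240, 239], [221, 161, 128], [242, 152, 88], [99, 156, 178], [71, 146, 174], [72, 145, 176]]
```

Rail is level, parallel and sits under both catch noses. I'll press lightly at its middle to confirm the height, then push it home to the fence.

Emit:
{"op": "arm_command", "data": {
  "plan": [
    {"slide": [0.03,-0.01,0.02],"roll": 0,"hand": 0},
    {"slide": [0.059,-0.017,0.06],"roll": 0,"hand": 0},
    {"slide": [0.059,-0.017,0.105],"roll": 0,"hand": 0},
    {"slide": [0.059,-0.017,0.15],"roll": 0,"hand": 0},
    {"slide": [0.059,-0.017,0.185],"roll": 0,"hand": 0}
  ]
}}

```text
time: 31.3
tcp_pos: [0.6368, -0.1016, 0.0973]
tool_rot: [180.0, 0.3, -7.3]
wrist_force: [0.7, -0.3, -0.7]
finger_gap: 0.0004
gripper_force: 0.0
```

Emit:
{"op": "arm_command", "data": {
  "plan": [
    {"slide": [0,0,0.01],"roll": 0,"hand": 0},
    {"slide": [0,0,0.018],"roll": 0,"hand": 0},
    {"slide": [0,0,0.022],"roll": 0,"hand": 0},
    {"slide": [0,0,0.025],"roll": 0,"hand": 0},
    {"slide": [0,0,0.027],"roll": 0,"hand": 0}
  ]
}}

```text
time: 31.8
tcp_pos: [0.6393, -0.1017, 0.0758]
tool_rot: [-180.0, -0.2, -7.3]
wrist_force: [0.3, -0.2, 0.0]
finger_gap: 0.0007
gripper_force: 0.0
```

```bash
python3 -c "
from h import *
s=get_obs();print(s['time'],st(s['tcp_pos']),np.round(s['wrist_force'],1))"
```

```text
31.8 [-112.3    0.9   17.8] [ 0.3 -0.2  0. ]
```

Emit:
{"op": "arm_command", "data": {
  "plan": [
    {"slide": [0,0,0.001],"roll": 0,"hand": 0},
    {"slide": [0,0,0.002],"roll": 0,"hand": 0},
    {"slide": [0,0,0.003],"roll": 0,"hand": 0},
    {"slide": [0,0,0.004],"roll": 0,"hand": 0},
    {"slide": [0,0,0.004],"roll": 0,"hand": 0}
  ]
}}

```text
time: 32.3
tcp_pos: [0.6399, -0.1018, 0.0739]
tool_rot: [180.0, -0.3, -7.2]
wrist_force: [-2.8, 1.5, 10.0]
finger_gap: 0.0007
gripper_force: 5.2
```

```bash
python3 -c "
from h import *
s=get_obs();print(s['time'],st(s['tcp_pos']),np.round(s['wrist_force'],1))"
```

```text
32.3 [-112.2    1.5   15.9] [-2.8  1.5 10. ]
```

Seated height confirmed (10 N at 15.9 mm, vs 15.5 expected). Push toward the fence from the left, gently.

Emit:
{"op": "arm_command", "data": {
  "plan": [
    {"slide": [0,0,-0.02],"roll": 0,"hand": 0},
    {"slide": [0,-0.03,-0.03],"roll": 0,"hand": 0},
    {"slide": [0,-0.043,-0.01],"roll": 0,"hand": 0},
    {"slide": [0,-0.043,0.0045],"roll": 0,"hand": 0},
    {"slide": [0,-0.035,0.0045],"roll": 0,"hand": 0}
  ]
}}

```text
time: 32.8
tcp_pos: [0.6408, -0.0666, 0.0631]
tool_rot: [179.9, 0.3, -7.2]
wrist_force: [-0.3, -0.7, 0.5]
finger_gap: 0.0006
gripper_force: 0.0
```

Emit:
{"op": "arm_command", "data": {
  "plan": [
    {"slide": [0,0.005,0],"roll": 0,"hand": 0},
    {"slide": [0,0.01,0],"roll": 0,"hand": 0},
    {"slide": [0,0.013,0],"roll": 0,"hand": 0},
    {"slide": [0,0.015,0],"roll": 0,"hand": 0},
    {"slide": [0,0.015,0],"roll": 0,"hand": 0}
  ]
}}

```text
time: 33.3
tcp_pos: [0.641, -0.0823, 0.0663]
tool_rot: [-180.0, -0.0, -7.3]
wrist_force: [0.0, 0.0, 0.2]
finger_gap: 0.0002
gripper_force: 0.0
```

```bash
python3 -c "
from h import *
s=get_obs();print(s['time'],st(s['tcp_pos']),np.round(s['wrist_force'],1))"
```

```text
33.3 [-131.6    0.2    8.3] [0.  0.  0.2]
```

Emit:
{"op": "arm_command", "data": {
  "plan": [
    {"slide": [0,0.001,0],"roll": 0,"hand": 0},
    {"slide": [0,0.002,0],"roll": 0,"hand": 0},
    {"slide": [0,0.003,0],"roll": 0,"hand": 0},
    {"slide": [0,0.003,0],"roll": 0,"hand": 0},
    {"slide": [0,0.003,0],"roll": 0,"hand": 0}
  ]
}}

```text
time: 33.8
tcp_pos: [0.6404, -0.0844, 0.0659]
tool_rot: [-180.0, 0.0, -7.3]
wrist_force: [-1.2, 3.9, 1.3]
finger_gap: 0.0006
gripper_force: 1.7
```

```bash
python3 -c "
from h import *
s=get_obs();print(s['time'],st(s['tcp_pos']),np.round(s['wrist_force'],1))"
```

```text
33.8 [-1.295e+02 -1.000e-01  7.900e+00] [-1.2  3.9  1.3]
```

Frame is home against the fence (3.9 N). Go back to the look pose to measure the rings, pointer and grip.

Emit:
{"op": "arm_command", "data": {
  "plan": [
    {"slide": [0,-0.008,0],"roll": 0,"hand": 0},
    {"slide": [0,-0.008,-0.045],"roll": 0,"hand": 0.02},
    {"slide": [-0.01,0.01,-0.09],"roll": 0,"hand": 0.04},
    {"slide": [-0.035,0.03,-0.13],"roll": 0,"hand": 0.06},
    {"slide": [-0.06,0.035,-0.17],"roll": 0,"hand": 0.06}
  ]
}}

```text
time: 34.3
tcp_pos: [0.5756, -0.1133, 0.2367]
tool_rot: [179.9, 0.0, -7.4]
wrist_force: [1.6, 0.5, 0.7]
finger_gap: 0.0247
gripper_force: 0.0
```

Emit:
{"op": "arm_command", "data": {
  "plan": [
    {"slide": [0,0,-0.015],"roll": 0,"hand": 0.06},
    {"slide": [0,0,-0.03],"roll": 0,"hand": 0.06},
    {"slide": [0,0,-0.05],"roll": 0,"hand": 0.06},
    {"slide": [0,0,-0.05],"roll": 0,"hand": 0.06},
    {"slide": [0,0,-0.05],"roll": 0,"hand": 0.06}
  ]
}}

```text
time: 34.8
tcp_pos: [0.5764, -0.1119, 0.2854]
tool_rot: [-180.0, 0.0, -7.3]
wrist_force: [-0.1, -0.8, -0.7]
finger_gap: 0.0584
gripper_force: 0.0
```

```bash
sed -i 's/NEST=np.array(\[.6241,-.2129\])/NEST=np.array([.6240,-.2139])/' h.py;cat > rings.py <<'E'
from h import *
import pickle
def comps(F,n,b):
    hsv=cv2.cvtColor(F['color'],cv2.COLOR_BGR2HSV).astype(int);H,S,V=hsv[...,0],hsv[...,1],hsv[...,2]
    m={'y':(abs(H-23)<10)&(S>110)&(V>50),'g':(abs(H-68)<20)&(S>90)&(V>45),'b':(abs(H-17)<12)&(S>70)&(V>40)}[n].astype(np.uint8)
    z=np.zeros_like(m);z[b[1]:b[3],b[0]:b[2]]=1;return m*z
def ring(F,n,guess,r=16):
    x,y=guess;m=comps(F,n,(int(x-r),int(y-r),int(x+r+1),int(y+r+1)));ys,xs=np.nonzero(m)
    h=cv2.convexHull(np.c_[xs,ys].astype(np.float32));e=cv2.fitEllipse(h) if len(h)>=5 else None
    return e
if __name__=='__main__':
    grab_frame('scene');f=grab_frame('wrist');sc=grab_frame('scene');t=grab_frame('top');s=get_obs();print(s['time'],st(s['tcp_pos']),s['finger_gap'])
    pickle.dump((f,sc,t),open('w6.pkl','wb'))
    g=proj(f,[st2w(-65,18,9),st2w(-27,-28,9)])
    print('guess',g)
    for n,q in(('y',g[0]),('g',g[1])):
        e=ring(f,n,q);print(n,e);print(st(unproj(f,[e[0]],[.067])[0]))
    b=(330,90,390,160);m=comps(f,'b',b);k,l,tt,ce=cv2.connectedComponentsWithStats(m)
    for i in range(1,k):
        if tt[i,4]>5: print('brass',tt[i].tolist(),np.round(ce[i],1))
E
python3 rings.py
```

```text
35.0 [-95.1 -60.5 226.4] 0.059416901853289385
guess [[279.9325408  105.21179395]
 [308.49158167 142.16443676]]
y ((273.484375, 105.906005859375), (20.425451278686523, 20.867372512817383), 14.596235275268555)
[-73.1  17.1   9. ]
g ((300.1124267578125, 147.44717407226562), (18.695663452148438, 19.398542404174805), 51.349220275878906)
[-37.6 -34.9   9. ]
brass [334, 123, 3, 6, 12] [335.3 125.5]
brass [349, 123, 16, 13, 169] [356.8 128.9]
```

```bash
python3 - <<'E'
from rings import *
f,sc,t=pickle.load(open('w6.pkl','rb'))
f2=pickle.load(open('ws2.pkl','rb'))
for z in(.083,.1,.15,.16,.165,.17): print(z,'tipblob',st(unproj(f,[(334,125.5)],[z])[0]),'knob',st(unproj(f,[(356.8,128.9)],[z])[0]), 'ws2 knob',st(unproj(f2,[((523.5)/2.7-.5+140,(368.5)/2.7-.5+10)],[z])[0]))
# brass in other views
for n,F,b in(('scene',sc,(325,125,370,180)),('top',t,(350,160,400,200)),('ws2',f2,(320,120,350,165))):
    m=comps(F,'b',b);k,l,tt,ce=cv2.connectedComponentsWithStats(m)
    for i in range(1,k):
        if tt[i,4]>4:
            ys,xs=np.nonzero(l==i);print(n,tt[i].tolist(),np.round(ce[i],1),'low',xs[ys==ys.max()].mean(),ys.max(),'left',xs.min())
c=f['color'][118:134,328:350];print(cv2.cvtColor(c,cv2.COLOR_BGR2GRAY))
E
```

```text
0.083 tipblob [ 0.4 -5.9 25. ] knob [28.8 -9.9 25. ] ws2 knob [ 23.1 -15.4  25. ]
0.1 tipblob [-4.2 -5.  42. ] knob [22.9 -8.8 42. ] ws2 knob [ 18.5 -13.3  42. ]
0.15 tipblob [-17.5  -2.5  92. ] knob [ 5.5 -5.7 92. ] ws2 knob [ 5.  -7.3 92. ]
0.16 tipblob [-20.2  -2.  102. ] knob [  2.1  -5.1 102. ] ws2 knob [  2.3  -6.1 102. ]
0.165 tipblob [-21.5  -1.7 107. ] knob [  0.3  -4.8 107. ] ws2 knob [  1.   -5.5 107. ]
0.17 tipblob [-22.9  -1.5 112. ] knob [ -1.4  -4.4 112. ] ws2 knob [ -0.4  -4.9 112. ]
scene [345, 134, 4, 9, 29] [346.3 137.9] low 346.0 142 left 345
scene [343, 151, 3, 13, 26] [343.9 156.3] low 343.0 163 left 343
ws2 [326, 140, 14, 13, 136] [333.  145.6] low 333.0 152 left 326
[[120  87  73 118 160 169 165 166 164 169 118  47  51  52  52  52  55  56
   57  59  55  56]
 [114  89  75 122 160 168 166 166 165 151  96  46  53  50  55  53  56  58
   62  60  61  63]
 [125  80  76 119 159 165 165 165 166 133  73  48  51  54  55  55  57  60
   63  61  61  64]
 [126  78  77 121 158 164 168 168 167 132  72  57  58  53  54  54  56  60
   62  63  63  64]
 [110  77  79 128 161 166 169
[... 387 characters left out ...]
7  79 128 105  49  54  55  58
   63  61  65  77]
 [104  76 104 149 224 251 200  84  67  76  82  81 128 105  48  54  57  60
   60  61  70  78]
 [101  75 110 150 224 247 248 197  78  69  80  80 126 108  48  54  58  61
   59  62  75  79]
 [103  72 108 149 222 243 243 247 233 148  76  81 109  90  48  52  59  60
   62  60  75  79]
 [ 90  73 107 150 221 243 240 244 233 149  76  93 112  86  52  55  57  59
   61  60  67  73]
 [ 90  74 112 152 221 242 241 243 232 149  72 100  89  56  51  56  60  61
   62  60  61  71]
 [ 90  73 116 151 219 243 241 244 212 102  67  99  84  51  57  58  56  60
   60  61  59  59]
 [ 78  77 112 146 217 242 241 244 211  98  47  59  56  53  53  57  58  61
   58  60  62  60]]
```

```bash
python3 - <<'E'
from rings import *
f,sc,t=pickle.load(open('w6.pkl','rb'))
print('scene tip',st(unproj(sc,[(343.2,163.5)],[.083])[0]),'knob.16',st(unproj(sc,[(346.3,137.9)],[.158])[0]))
for p in((1.5,-5.7,25),(1.5,-5.7,102),(2.2,-5.6,25)): print(np.round(proj(f,[st2w(*p)])[0],1),np.round(proj(sc,[st2w(*p)])[0],1))
for n,z in(('y',.067),('g',.067)):
    pass
# grip head dark blob in wrist & top
print('grip expected px',proj(f,[st2w(-50,-126,49)])[0],proj(t,[st2w(-50,-126,49)])[0])
F=t;u,v=proj(F,[st2w(-50,-126,49)])[0];g=cv2.cvtColor(F['color'],cv2.COLOR_BGR2GRAY);b=[int(u-9),int(v-9)]
m=(g[b[1]:b[1]+19,b[0]:b[0]+19]<50).astype(np.uint8);ys,xs=np.nonzero(m);print('top grip',len(xs),xs.mean()+b[0],ys.mean()+b[1],st(unproj(F,[(xs.mean()+b[0],ys.mean()+b[1])],[.105])[0]))
E
```

```text
scene tip [ 3.5 -1.3 25. ] knob.16 [  4.1   1.7 100. ]
[334.9 125.3] [343.5 164.4]
[356.1 129.6] [347.2 138.5]
[335.5 125.2] [343.7 164.3]
grip expected px [291.90273431 224.58932862] [339.54121436 223.23633671]
top grip 56 337.5357142857143 223.625 [ -54.5 -127.5   47. ]
```

Emit:
{"op": "arm_command", "data": {
  "plan": [
    {"slide": [-0.035,0.02,0.01],"roll": 0,"hand": 0.06},
    {"slide": [-0.066,0.0435,0.03],"roll": 0,"hand": 0.06},
    {"slide": [-0.066,0.0435,0.07],"roll": 0,"hand": 0.06},
    {"slide": [-0.066,0.0435,0.115],"roll": 0,"hand": 0.06},
    {"slide": [-0.066,0.0435,0.15],"roll": 0,"hand": 0.06}
  ]
}}

```text
time: 35.5
tcp_pos: [0.5039, -0.1468, 0.1334]
tool_rot: [-180.0, 0.1, -7.3]
wrist_force: [0.6, 1.0, -0.1]
finger_gap: 0.0599
gripper_force: 0.0
```

Emit:
{"op": "arm_command", "data": {
  "plan": [
    {"slide": [0,0,0.025],"roll": 0,"hand": 0.06},
    {"slide": [0,0,0.05],"roll": 0,"hand": 0.06},
    {"slide": [0,0,0.058],"roll": 0,"hand": 0.05},
    {"slide": [0,0,0.058],"roll": 0,"hand": 0.035},
    {"slide": [0,0,0.058],"roll": 0,"hand": 0.025}
  ],
  "force": 25
}}

```text
time: 36.0
tcp_pos: [0.5064, -0.1468, 0.0786]
tool_rot: [180.0, -0.1, -7.3]
wrist_force: [0.7, 0.9, 0.9]
finger_gap: 0.0435
gripper_force: 0.0
```

Emit:
{"op": "arm_command", "data": {
  "plan": [
    {"slide": [0,0,0],"roll": 0,"hand": 0.015},
    {"slide": [0,0,0],"roll": 0,"hand": 0.01},
    {"slide": [0,0,0],"roll": 0,"hand": 0.01},
    {"slide": [0,0,0],"roll": 0,"hand": 0.01},
    {"slide": [0,0,0],"roll": 0,"hand": 0.01}
  ]
}}

```text
time: 36.5
tcp_pos: [0.5061, -0.1464, 0.0787]
tool_rot: [-180.0, -0.1, -7.3]
wrist_force: [-1.3, 2.6, 6.2]
finger_gap: 0.0177
gripper_force: 24.3
```

```bash
python3 -c "
from h import *
s=get_obs();print(s['time'],st(s['tcp_pos']),np.round(s['wrist_force'],1),s['finger_gap'],s['gripper_force'])"
```

```text
36.5 [ -52.  -125.6   20.7] [-1.3  2.6  6.2] 0.017665806037526256 24.29472292886203
```

```bash
cat > gr.py <<'E'
from rings import *
f=grab_frame('wrist');s=get_obs();T=np.array(s['tcp_pos']);print(s['time'],st(T),np.round(s['wrist_force'],1))
m=comps(f,'g',(0,0,512,384));k,l,tt,ce=cv2.connectedComponentsWithStats(m)
m2=np.isin(l,[i for i in range(1,k) if tt[i,4]>25]);ys,xs=np.nonzero(m2);print(len(xs),xs.min(),xs.max(),ys.min(),ys.max())
e=cv2.fitEllipse(cv2.convexHull(np.c_[xs,ys].astype(np.float32)));print(e);print('green',st(unproj(f,[e[0]],[.067])[0]))
pickle.dump(f,open('w7.pkl','wb'))
E
python3 gr.py
```

```text
36.55 [ -52.  -125.5   20.7] [-1.2  3.4  5.2]
815 261 306 53 100
((282.9778747558594, 76.53421020507812), (45.90559768676758, 48.306434631347656), 5.563719272613525)
green [-36.9 -35.    9. ]
```

Emit:
{"op": "arm_command", "data": {
  "plan": [
    {"slide": [0,0.002,-0.001],"roll": 0,"hand": 0.01},
    {"slide": [-0.002,0.008,-0.002],"roll": 0,"hand": 0.01},
    {"slide": [-0.005,0.017,-0.002],"roll": 0,"hand": 0.01},
    {"slide": [-0.008,0.027,-0.002],"roll": 0,"hand": 0.01},
    {"slide": [-0.011,0.037,-0.002],"roll": 0,"hand": 0.01}
  ]
}}

```text
time: 37.05
tcp_pos: [0.491, -0.1811, 0.0789]
tool_rot: [-179.9, -0.1, -7.3]
wrist_force: [4.1, 5.8, -5.9]
finger_gap: 0.0177
gripper_force: 24.6
```

Emit:
{"op": "arm_command", "data": {
  "plan": [
    {"slide": [-0.003,0.01,0],"roll": 0,"hand": 0.01},
    {"slide": [-0.006,0.02,0],"roll": 0,"hand": 0.01},
    {"slide": [-0.009,0.029,0],"roll": 0,"hand": 0.01},
    {"slide": [-0.011,0.035,0],"roll": 0,"hand": 0.01},
    {"slide": [-0.0113,0.0375,0],"roll": 0,"hand": 0.01}
  ]
}}

```text
time: 37.55
tcp_pos: [0.4742, -0.2173, 0.0789]
tool_rot: [-179.9, -0.0, -7.3]
wrist_force: [4.5, 5.7, -5.7]
finger_gap: 0.0175
gripper_force: 24.6
```

```bash
python3 - <<'E'
from rings import *
f=grab_frame('wrist');sc=grab_frame('scene');t=grab_frame('top');s=get_obs();T=s['tcp_pos'];print(s['time'],st(T),s['tool_rot'],np.round(s['wrist_force'],1),s['finger_gap'])
pickle.dump((f,sc,t),open('w8.pkl','wb'))
m=comps(f,'g',(0,0,512,384));k,l,tt,ce=cv2.connectedComponentsWithStats(m);m2=np.isin(l,[i for i in range(1,k) if tt[i,4]>25]);ys,xs=np.nonzero(m2)
e=cv2.fitEllipse(cv2.convexHull(np.c_[xs,ys].astype(np.float32)));g=st(unproj(f,[e[0]],[.067])[0]);print('green',g,e[1],'green-tcp',g-st(T),'yellow',g+[-35.5,52.1,0])
m=comps(f,'b',(150,0,400,120));k,l,tt,ce=cv2.connectedComponentsWithStats(m)
for i in range(1,k):
    if tt[i,4]>10: print('brass',tt[i].tolist(),np.round(ce[i],1))
print('tip px pred',proj(f,[st2w(1.8,-5.2,25)])[0])
# scene: yellow ring region
p=proj(sc,[st2w(1.8,-5.2,9),st2w(1.8,-5.2,25)]);print(p)
m=comps(sc,'y',(int(p[0,0])-16,int(p[0,1])-14,int(p[0,0])+17,int(p[0,1])+15));ys,xs=np.nonzero(m);print([''.join('#' if q else '.' for q in r) for r in m[int(p[0,1])-14:int(p[0,1])+15,int(p[0,0])-16:int(p[0,0])+17]])
E
```

```text
37.7 [  22.7 -148.4   20.9] [-1.79978835e+02  2.17088318e-02 -7.32171875e+00] [ 3.5  0.8 -7.4] 0.01818763793740873
green [ 37.4 -57.5   9. ] (45.847511291503906, 48.118194580078125) green-tcp [ 14.7  90.9 -11.9] yellow [ 1.9 -5.4  9. ]
tip px pred [209.5167     -49.21250425]
[[342.77996255 169.37088402]
 [343.51035641 164.26367662]]
['..................##.............', '..................##.............', '.................##..............', '.................##..............', '.................##..............', '.................###.............', '.................##..............', '.................##..............', '.................##..............', '.................#...............', '.................................', '.................................', '.................................', '.................................', '....................##...........', '............#.....#####..........', '............##...######..........', '.............#.#####.............', '................###..............', '.................................', '.................................', '.................................', '.................................', '.................................', '.................................', '.................................', '.................................', '.................................', '.................................']
```

Yellow pocket is at (1.9, −5.4) against the pointer at (1.8, −5.2); the scene view agrees. Pause here.

Emit:
{"op": "arm_command", "data": {
  "plan": [
    {"slide": [0,0,0],"roll": 0,"hand": 0.01},
    {"slide": [0,0,0],"roll": 0,"hand": 0.01},
    {"slide": [0,0,0],"roll": 0,"hand": 0.01},
    {"slide": [0,0,0],"roll": 0,"hand": 0.01},
    {"slide": [0,0,0],"roll": 0,"hand": 0.01}
  ]
}}

```text
time: 38.2
tcp_pos: [0.4731, -0.2174, 0.079]
tool_rot: [-180.0, 0.1, -7.3]
wrist_force: [3.2, 1.2, -14.2]
finger_gap: 0.0179
gripper_force: 25.0
```

Emit:
{"op": "arm_command", "data": {
  "plan": [
    {"slide": [0,0,0],"roll": 0,"hand": 0.01},
    {"slide": [0,0,0],"roll": 0,"hand": 0.01},
    {"slide": [0,0,0],"roll": 0,"hand": 0.01},
    {"slide": [0,0,0],"roll": 0,"hand": 0.01},
    {"slide": [0,0,0],"roll": 0,"hand": 0.01}
  ]
}}

```text
time: 38.7
tcp_pos: [0.4731, -0.2175, 0.0791]
tool_rot: [-180.0, 0.1, -7.3]
wrist_force: [2.8, 1.4, -19.2]
finger_gap: 0.0181
gripper_force: 25.3
```

Emit:
{"op": "arm_command", "data": {
  "plan": [
    {"slide": [0,0,0],"roll": 0,"hand": 0.01},
    {"slide": [0,0,0],"roll": 0,"hand": 0.01},
    {"slide": [0,0,0],"roll": 0,"hand": 0.01},
    {"slide": [0,0,0],"roll": 0,"hand": 0.01},
    {"slide": [0,0,0],"roll": 0,"hand": 0.01}
  ]
}}

```text
time: 39.2
tcp_pos: [0.4732, -0.2175, 0.0792]
tool_rot: [-180.0, 0.1, -7.3]
wrist_force: [2.7, 2.1, -24.1]
finger_gap: 0.0178
gripper_force: 25.6
```

```bash
python3 - <<'E'
from rings import *
_,sc,t=pickle.load(open('w8.pkl','rb'))
def ringmask(F,x,y):
    th=np.linspace(0,2*np.pi,60)
    im=np.zeros(F['color'].shape[:2],np.float32)
    for r,v in((12.5,1),(10,0)):
        q=proj(F,[st2w(x+r*np.cos(a),y+r*np.sin(a),9) for a in th]);cv2.fillPoly(im,[np.round(q*256).astype(np.int32)],v,cv2.LINE_AA,8)
    return im
p=proj(sc,[st2w(1.8,-5.2,9)])[0]
m=comps(sc,'y',(int(p[0])-12,int(p[1])-3,int(p[0])+13,int(p[1])+9)).astype(np.float32)
best=max(((ringmask(sc,x,y)*m).sum(),x,y) for x in np.arange(-6,10,1) for y in np.arange(-13,5,1))
print(best,m.sum())
s=get_obs();print(s['time'],st(s['tcp_pos']))
E
```

```text
(np.float32(10.0), np.int64(1), np.int64(-6)) 25.0
39.2 [  22.7 -149.1   21.2]
```

Emit:
{"op": "arm_command", "data": {
  "plan": [
    {"slide": [0.003,-0.002,0.002],"roll": 0,"hand": 0.01},
    {"slide": [0.009,-0.006,0.002],"roll": 0,"hand": 0.01},
    {"slide": [0.017,-0.011,0.002],"roll": 0,"hand": 0.01},
    {"slide": [0.025,-0.017,0.002],"roll": 0,"hand": 0.01},
    {"slide": [0.033,-0.022,0.002],"roll": 0,"hand": 0.01}
  ]
}}

```text
time: 39.7
tcp_pos: [0.5077, -0.2017, 0.079]
tool_rot: [179.8, 0.2, -7.3]
wrist_force: [-4.2, -4.5, -11.1]
finger_gap: 0.0181
gripper_force: 25.2
```

Emit:
{"op": "arm_command", "data": {
  "plan": [
    {"slide": [0.007,-0.005,0],"roll": 0,"hand": 0.01},
    {"slide": [0.013,-0.009,0],"roll": 0,"hand": 0.01},
    {"slide": [0.017,-0.012,0],"roll": 0,"hand": 0.01},
    {"slide": [0.0195,-0.0136,0],"roll": 0,"hand": 0.01},
    {"slide": [0.0195,-0.0136,0],"roll": 0,"hand": 0.01}
  ]
}}

```text
time: 40.2
tcp_pos: [0.5298, -0.1905, 0.079]
tool_rot: [179.9, 0.1, -7.3]
wrist_force: [-4.1, -4.8, -11.3]
finger_gap: 0.0182
gripper_force: 25.2
```

```bash
cat > g2.py <<'E'
from rings import *
f=grab_frame('wrist');sc=grab_frame('scene');s=get_obs();T=s['tcp_pos'];print(s['time'],st(T),np.round(s['wrist_force'],1),s['finger_gap'])
pickle.dump((f,sc),open('w9.pkl','wb'))
print('tip px',proj(f,[st2w(1.8,-5.2,25)])[0],'ring c px',proj(f,[st2w(1.8,-5.2,9)])[0])
m=comps(f,'g',(0,0,512,384));k,l,tt,ce=cv2.connectedComponentsWithStats(m);m2=np.isin(l,[i for i in range(1,k) if tt[i,4]>15]);ys,xs=np.nonzero(m2);print([tt[i].tolist() for i in range(1,k) if tt[i,4]>15])
e=cv2.fitEllipse(cv2.convexHull(np.c_[xs,ys].astype(np.float32)));g=st(unproj(f,[e[0]],[.067])[0]);print('green',g,e,'from tcp',st(T)+[14.9,90.8,-11.9])
m=comps(f,'b',(180,0,420,160));k,l,tt,ce=cv2.connectedComponentsWithStats(m)
for i in range(1,k):
    if tt[i,4]>12: print('brass',tt[i].tolist(),np.round(ce[i],1))
E
python3 g2.py
```

```text
40.3 [-11.2 -96.4  21. ] [ -3.3  -3.3 -11.2] 0.017862698030104377
tip px [281.90508308  71.41818555] ring c px [279.30551781  75.2206258 ]
[[260, 75, 44, 26, 427]]
green [ 3.4 -7.4  9. ] ((282.21612548828125, 79.55035400390625), (41.90955352783203, 44.31254959106445), 109.08666229248047) from tcp [ 3.7 -5.6  9.1]
brass [257, 0, 17, 39, 252] [265.2  12.7]
brass [277, 0, 65, 52, 2737] [307.5  22.2]
```

```bash
python3 - <<'E'
from rings import *
f,sc=pickle.load(open('w9.pkl','rb'))
c=f['color'];hsv=cv2.cvtColor(c,cv2.COLOR_BGR2HSV).astype(int)
for v in range(24,108,2):
    r=''
    for u in range(240,330):
        h,s,V=hsv[v,u]
        r+= 'G' if 50<h<88 and s>90 and V>45 else 'y' if 10<=h<=32 and s>100 and V>60 else 'r' if (h<10 or h>165) and s>90 and V>60 else '#' if V<60 else '-' if V<130 else '.' 
    print(v,r)
E
```

```text
24 ###################-...#########-------yyyyyyyyyyyyyyyyyyyyyyyyyyyyyyyyyyyyyyyyyyyyyyyyyyy
26 ###################-...########--------yyyyyyyyyyyyyyyyyyyyyyyyyyyyyyyyyyyyyyyyyyyyyyyyyyy
28 ###################-...########---------yyyyyyyyyyyyyyyyyyyyyyyyyyyyyyyyyyyyyyyyyyyyyyyyyy
30 ###################-...########---------yyyyyyyyyyyyyyyyyyyyyyyyyyyyyyyyyyyyyyyyyyyyyyyyyy
32 ###################-...-######-######-##yyyyyyyyyyyyyyyyyyyyyyyyyyyyyyyyyyyyyyyyyyyyyyyyyy
34 ###################....-#######-##-##----yyyyyyyyyyyyyyyyyyyyyyyyyyyyyyyyyyyyyyyyyyyyyyyyy
36 ###################....-#######--#######-yyyyyyyyyyyyyyyyyyyyyyyyyyyyyyyyyyyyyyyyyyyyyyyyy
38 ###################....-#######--#########-yyyyyyyyyyyyyyyyyyyyyyyyyyyyyyyyyyyyyyyyyyyy---
40 ###################....-#######----------##-yyyyyyyyyyyyyyyyyyyyyyyyyyyyyyyyyyyyyyyyy-----
42 ###################....-#######----------###yyyyyyyyyyyyyyyyyyyyyyyyyyyyyyyyyyyyyy--------
44 ###################-...########----------##-#yyyyyyyyyyyyyyyyyyyyyyyyyyyyyyyyyyy---------.
46 ###################-...########----------#####-yyyyyyyyyyyyyyyy
[... 2151 characters left out ...]
GGGGGGGGG##########################-#-
94 ###########################GGGGGGGGGGGGGGGGGGGGGGGGGGGGGGGG##########################---##
96 #############################-GGGGGGGGGGGGGGGGGGGGGGGGGGG#########-----------------#####--
98 ################################GGGGGGGGGGGGGGGGGGGGGG##################################--
100 #####################################GGGGGGGGGGGG#####################################----
102 ########################################################################################--
104 ##########-----######-----#########################################################-#-----
106 -#######-..---..-##--.---..--#-..---..--##-..-########################################----
```

```bash
python3 - <<'E'
from rings import *
f6=pickle.load(open('w6.pkl','rb'))[0];f2=pickle.load(open('ws2.pkl','rb'))
# old nest in present coords for ws2 is irrelevant: pointer is fixed in world
for n,F in(('w6',f6),('ws2',f2)):
    p=proj(F,[st2w(1.7,-5.5,25),st2w(1.7,-5.5,45),st2w(1.7,-5.5,104)]);print(n,np.round(p,1).tolist())
    u0,v0=int(p[0,0]),int(p[0,1])
    for v in range(v0-7,v0+8): print(v,' '.join('%3d,%2d'%(int(F['color'][v,u,2])-int(F['color'][v,u,0]),F['color'][v,u].max()//3) for u in range(u0-6,u0+9)))
E
```

```text
w6 [[335.1, 125.2], [339.7, 126.1], [357.1, 129.5]]
118   1,29   1,24   3,40   4,54   5,57   5,56   6,56   6,55   5,57   3,40   0,15   0,17   0,17   0,17   0,17
119   3,30   0,25   2,41   5,54   5,57   4,56   5,56   4,55   4,51   2,32   0,15   0,18   0,17   0,18  -1,17
120   2,27   0,25   3,40   5,54   7,56   4,55   5,56   4,56   4,45   1,24   0,16   0,17  -1,18   0,18   0,18
121   3,26   0,25   4,41   6,54   5,56   5,57   4,56   3,56   3,44   1,24   1,19   0,19  -1,18   0,18  -2,18
122   2,26   3,27   4,43   5,54   4,56   3,57  11,50  23,45  15,33   2,19   0,30  -1,31   0,21   0,18   1,17
123   1,26   3,30   3,45   3,54   2,56  11,51  24,36  33,30  20,25   1,24   3,28   1,35   0,28   0,17   0,18
124   2,26   2,31   4,45   3,55   9,49  24,36  33,28  33,29  20,24   0,25   1,27   3,45   2,37  -2,16   1,18
125   1,25   2,31   4,47   6,56  11,44  31,26  33,28  32,29  13,25  -1,25   0,26   2,44   3,36   0,16  -2,18
126   3,25   4,35   4,49   4,55  13,47  28,32  31,26  31,28  13,25  -2,26   0,26   1,43   1,35   0,16   0,18
127   2,25   3,35   5,50  -8,76  -8,85  -2,67  30,31  31,26  13,26 
[... 1574 characters left out ...]
2,42   0,26  -2,19  -2,22  -2,22   0,22  -1,22
139   5,55   3,54   5,55   3,47   2,32  20,33  15,28  -1,33   1,40   1,34  -1,19  -1,21   0,21  -1,21  -2,22
140   3,55   5,55   4,54   2,47  -1,34   9,35  13,28  -3,28   3,46   4,52  -2,18  -1,20  -1,22  -2,22  -2,22
141   4,55   6,54   4,55   2,47  -7,38  -3,41   3,33   0,28   0,47   2,54  -2,18  -2,21   0,21  -1,22   1,22
142   6,55   4,55   3,54   1,49  -6,42  -7,42  -4,35   0,27   2,48   2,56  -1,18  -1,21  -1,21  -2,22  -2,22
143   4,54   5,54   2,56  -2,54  -7,42  -3,40  -1,32   1,27   2,49   3,56  -2,18  -3,21   0,22   1,22  -2,22
144   5,54   4,55   5,56   2,53  -6,42  -4,41  -3,32   2,33   2,53   1,54  -1,18   0,20  -1,22   0,22  -3,22
```

Emit:
{"op": "arm_command", "data": {
  "plan": [
    {"slide": [0,-0.001,0.001],"roll": 0,"hand": 0.01},
    {"slide": [0,-0.002,0.002],"roll": 0,"hand": 0.01},
    {"slide": [0,-0.003,0.002],"roll": 0,"hand": 0.01},
    {"slide": [0,-0.003,0.002],"roll": 0,"hand": 0.01},
    {"slide": [0,-0.003,0.002],"roll": 0,"hand": 0.01}
  ]
}}

```text
time: 40.8
tcp_pos: [0.5319, -0.1879, 0.0789]
tool_rot: [179.8, -0.2, -7.2]
wrist_force: [-3.1, -3.9, -4.0]
finger_gap: 0.0182
gripper_force: 25.0
```

```bash
python3 g2.py
```

```text
40.9 [-14.1 -94.7  20.8] [-3.3 -3.8 -4.6] 0.01798336371564362
tip px [287.77437986  75.20074216] ring c px [284.5941333   78.75822576]
[[260, 61, 42, 41, 416]]
green [ 0.5 -4.8  9. ] ((282.1883544921875, 77.99263000488281), (44.001014709472656, 46.45432662963867), 158.1803436279297) from tcp [ 0.8 -3.9  8.9]
brass [274, 0, 83, 58, 3311] [319.9  25.1]
```

Emit:
{"op": "arm_command", "data": {
  "plan": [
    {"slide": [-0.001,0,0.0005],"roll": 0,"hand": 0.01},
    {"slide": [-0.0025,0,0.001],"roll": 0,"hand": 0.01},
    {"slide": [-0.0025,0,0.001],"roll": 0,"hand": 0.01},
    {"slide": [-0.0025,0,0.001],"roll": 0,"hand": 0.01},
    {"slide": [-0.0025,0,0.001],"roll": 0,"hand": 0.01}
  ]
}}

```text
time: 41.4
tcp_pos: [0.532, -0.1875, 0.0788]
tool_rot: [179.9, -0.5, -7.2]
wrist_force: [-0.4, -5.6, 1.6]
finger_gap: 0.0182
gripper_force: 24.8
```

```bash
python3 g2.py
```

```text
41.5 [-14.5 -94.7  20.8] [-0.6 -4.7  2.2] 0.01804163286171311
tip px [288.57196302  75.38459941] ring c px [285.32200784  79.09247504]
[[260, 60, 43, 42, 455]]
green [ 0.2 -4.8  9. ] ((282.5272216796875, 78.26773834228516), (44.57025909423828, 46.528350830078125), 158.52130126953125) from tcp [ 0.4 -3.9  8.9]
brass [275, 0, 83, 57, 3204] [321.4  24.4]
```

Emit:
{"op": "arm_command", "data": {
  "plan": [
    {"slide": [-0.0015,0.0005,0],"roll": 0,"hand": 0.01},
    {"slide": [-0.0025,0.0005,0],"roll": 0,"hand": 0.01},
    {"slide": [-0.0025,0.0005,0],"roll": 0,"hand": 0.01},
    {"slide": [-0.0025,0.0005,0],"roll": 0,"hand": 0.01},
    {"slide": [-0.0025,0.0005,0],"roll": 0,"hand": 0.01}
  ]
}}

```text
time: 42.0
tcp_pos: [0.5302, -0.1872, 0.0786]
tool_rot: [179.9, -0.6, -7.2]
wrist_force: [1.6, -5.1, 7.0]
finger_gap: 0.0182
gripper_force: 24.7
```

```bash
python3 g2.py
```

```text
42.1 [-14.6 -96.4  20.7] [ 1.7 -5.2  6.2] 0.01808265245384625
tip px [288.89918459  71.62923991] ring c px [285.62572409  75.76678485]
[[260, 60, 45, 42, 496]]
green [ 0.1 -6.5  9. ] ((282.5576477050781, 78.2947998046875), (44.54330825805664, 46.548702239990234), 157.851318359375) from tcp [ 0.3 -5.6  8.8]
brass [275, 0, 8, 29, 100] [278.2  10.2]
brass [290, 0, 69, 49, 2588] [322.5  20.4]
```

Emit:
{"op": "arm_command", "data": {
  "plan": [
    {"slide": [0,0.001,0],"roll": 0,"hand": 0.018},
    {"slide": [0,0.001,0],"roll": 0,"hand": 0.03},
    {"slide": [0,0.001,0],"roll": 0,"hand": 0.045},
    {"slide": [0,0.001,0],"roll": 0,"hand": 0.06},
    {"slide": [0,0.001,0],"roll": 0,"hand": 0.065}
  ]
}}

```text
time: 42.6
tcp_pos: [0.5254, -0.1867, 0.0746]
tool_rot: [-180.0, 0.0, -7.3]
wrist_force: [0.2, 0.0, 0.0]
finger_gap: 0.0421
gripper_force: 0.0
```

Emit:
{"op": "arm_command", "data": {
  "plan": [
    {"slide": [0,0,-0.02],"roll": 0,"hand": 0.065},
    {"slide": [0,0,-0.06],"roll": 0,"hand": 0.065},
    {"slide": [0,-0.02,-0.105],"roll": 0,"hand": 0.065},
    {"slide": [0.02,-0.04,-0.15],"roll": 0,"hand": 0.065},
    {"slide": [0.035,-0.06,-0.19],"roll": 0,"hand": 0.065}
  ]
}}

```text
time: 43.1
tcp_pos: [0.5678, -0.1316, 0.2664]
tool_rot: [180.0, 0.0, -7.3]
wrist_force: [2.1, -0.3, -0.9]
finger_gap: 0.0647
gripper_force: 0.0
```

```bash
python3 - <<'E'
from rings import *
for _ in range(4): grab_frame('top')
f=grab_frame('wrist');sc=grab_frame('scene');s=get_obs();print(s['time'],st(s['tcp_pos']),s['finger_gap'])
pickle.dump((f,sc),open('w10.pkl','wb'))
for n in 'yg':
    m=comps(f,n,(150,0,480,220));k,l,tt,ce=cv2.connectedComponentsWithStats(m)
    for i in range(1,k):
        if tt[i,4]>20: print(n,tt[i].tolist(),np.round(ce[i],1),st(unproj(f,[(tt[i,0]+(tt[i,2]-1)/2,tt[i,1]+(tt[i,3]-1)/2)],[.067])[0]))
print('exp green',np.round(proj(f,[st2w(.3,-6,9)])[0],1),'yellow',np.round(proj(f,[st2w(-35.2,46,9)])[0],1),'tip',np.round(proj(f,[st2w(.5,-5.8,25)])[0],1))
hsv=cv2.cvtColor(f['color'],cv2.COLOR_BGR2HSV).astype(int);m=(abs(hsv[...,0]-110)<10)&(hsv[...,1]>120)&(hsv[...,2]>50);m[225:]=0;m[:,:120]=0;ys,xs=np.nonzero(m);print('blue',len(xs),xs.min(),xs.max(),ys.min(),ys.max())
u,v=proj(f,[st2w(.3,-6,9)])[0].astype(int)
for v in range(v-16,v+17):
    print(v,''.join('G' if 50<h<88 and q>90 and V>45 else 'y' if 10<=h<=32 and q>100 and V>60 else 'r' if (h<10 or h>165) and q>90 and V>60 else '#' if V<60 else '-' if V<130 else '.' for h,q,V in hsv[v,u-18:u+40]))
E
```

```text
43.4 [-74.  -67.2 204.8] 0.0650584629175959
y [250, 6, 18, 14, 217] [258.2  12.4] [-72.4 112.2   9. ]
y [280, 64, 22, 24, 215] [290.7  76.3] [-35.   46.4   9. ]
y [336, 118, 14, 14, 158] [342.8 124.7] [29.7 -9.1  9. ]
y [250, 154, 15, 10, 143] [256.8 158.6] [-73.6 -50.9   9. ]
g [308, 112, 17, 9, 67] [316.3 114.7] [-3.   0.7  9. ]
g [308, 122, 15, 11, 64] [314.8 128.7] [ -3.5 -12.2   9. ]
exp green [318.4 121.8] yellow [290.3  75.8] tip [321.5 122.1]
blue 1644 250 263 21 153
105 ##################-------rr-################....---.......
106 ########################--##################....---.......
107 ############################################....---.......
108 ############################################....---.......
109 ############################################....---.......
110 ############################################...----.......
111 ##################--#######################-...----.......
112 ##############-GGGGGGGGG####################--.----.......
113 #############GGGGGGGGGGGG#########-#--#----##------.......
114 ###########-GGGGGGGGGGGG######---------------#---
[... 758 characters left out ...]
.......
127 #########GGGGGGG----------#####-#----yyyyyyyyyyyyy........
128 #########-GGGGGGGG--------######-----yyyyyyyyyyyy..-....--
129 ##########-GGGGGGGGGGGG---#####---#--yyyyyyyyyyyy--------.
130 -##---#-----GGGGGGGGGGG########--###--yyyyyyyyyy-.........
131 #############GGGGGGGGGG##########---#---yyyyyyy--.........
132 ###############GGGGGG-########-#--###-#----------.........
133 ##############################--####-#----###----.........
134 ##----#-------------################-##-####-----.........
135 #--------------.----#######################-..---.........
136 #-.-#----------.--.-###############-#---#-....---.........
137 #---#---...----.-..-##############------#-....--..........
```

Tip appears at ~(320.5,122) and the green ring centre at (318.4,122). With the 16 mm height parallax, that is an offset under 1 mm. The rail still sits between both catches and the arm is clear, so I'll hand in.

```bash
python3 -c "
from plant import *
print(get_obs()['time']); print(finish_job())"
```

```text
43.4
the job is handed in; nothing more can be done
None
```

The job was handed in at 43.4 s: the frame is seated under both catches against the fence, the yellow pocket was held under the pointer for about 1.5 s, and the green pocket was left centred to within about 1 mm. The first press reached 43 N on the closed fingertips and skewed the frame. I pushed it back, and the rail ends slid in under the catches instead of being snapped down from above; a 10 N press then confirmed the seated height.

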